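Register a tube rack in the corner of a locating plate

ROBOT

A 7-joint arm with a two-finger parallel gripper is mounted at the origin on a cart in front of the work surface, level with it; the furniture and walls round the work are solid. World frame = base frame: x ahead of the robot, y to its left, z up, the work surface at z = 0. Lengths are in m, angles in rad, forces in N, time in s.
With the tool pointing down it reaches from about 0.4 to 0.85 m from the base axis. Payload 10.4 kg.
Tool frame: the origin (TCP) lies on the front face of the gripper's body, between the roots of the fingers; the fingertips stand 70 mm ahead of it and the grasp point (between the pads) lies 51 mm ahead of it (grasp_offset is the distance from the TCP to the grasp point, in m); z points along the fingers, y is the direction in which the jaws open and shut (so a half turn about z gives the same grasp; the last joint's range is limited). The gripper opens to 87 mm and grips with 3 to 60 N. Pads are 19 mm wide; open, the fingers measure 117 mm over their backs; the gripper's body (75 mm by 190 mm) begins 51 mm behind the grasp point.
Start: joints at [1.273, 0.332, -0.065, 1.46, 0.022, 1.35, -0.088], TCP at [0.17, -0.602, 0.292] pointing down, gripper open.
Joint ranges: [-2.6, 2.6], [-0.5, 2.12], [-1.47, 1.34], [0.16, 2.42], [-1.27, 4.41], [0.06, 2.06], [-2.6, 2.6]. Speed limits (rad/s): [2.22, 2.22, 2.79, 2.79, 3.14, 3.14, 3.14].

INTERFACE

Orientations are given as a unit quaternion [x, y, z, w].
In Python, from bench import * gives the robot as it stands. The module is installed in compiled form; this text tells all that it offers.
- The arm moves only by the tool arm_command, never from a script. Its argument "commands" is a list of rows, each a list of 3 entries, a list of its own where there are three numbers: the opening in per cent of the stroke, from 0 (shut) to 100 (fully open), then the shift along the tool's x, y, z in m, then the turn, a rotation vector about the tool's x, y, z in rad. A call has exactly 10 rows; each row is the pose to reach, as a shift and turn from the pose commanded when the call began, along the tool's axes at that moment; what a row does not reach only later rows make up. A row lasts 1/12 s, in which the tool goes at most 41.7 mm and 7.16 degrees, less where a joint would pass 70% of its speed; a pose out of reach is approached as far as the arm can. A call with a gripper value outside its range is refused whole. The fingers move at their own pace and stop on an object; "squeeze" is the grip in N (left out, the last holds). Time passes only in rows, so rows that repeat a pose let the fingers close, or fill a call up. It gives the time, the measured TCP pose, the force and the opening at its end, in the units of the state.
- read_state(): the state, without advancing time (a new reading comes with each control period).
- camera(name): name is "scene" or "top"; returns a dict with "pixels" (400x640x3 uint8, red, green, blue), "fx", "fy", "cx", "cy" (pixels), "dist_coeffs" ([k1, k2, p1, p2, k3] as OpenCV has them; the pictures are not rectified), "rvec" (rotation vector, rad) and "tvec" (3), from world to camera coordinates, as OpenCV has them. Camera axes: x right, y down, z forward; pixel columns grow to the right and rows downward; lengths in m; the calibration is good to about 2 mm. A picture is of the moment at which its call begins. There is no depth.
- close_job(): hands the job in, once; it reports no verdict.
The state is a dict: "time": time; "joint_positions": joint angles; "joint_vel": joint speeds; "joint_torque": joint torques, N m; "ee_pos": TCP position; "eef_rot": TCP orientation; "ft_force": force on the tool from outside, world axes, zero at the start; "torque": the same for the moment, N m; "width": finger opening in m.
Only numpy, scipy, OpenCV 4.12 (cv2) and the standard library are available. Lean on these libraries where they do the work, as an engineer would, in place of code of your own. Each camera call takes 0.05 s, during which the arm holds its last target.

TASK

The shorter of the two empty tube racks is to be scanned on the aluminium locating plate. Grip it, lift it onto the plate and slide it gently into the corner of the two low stops until one long side touches the long stop and one end touches the end stop, never pushing it against either stop with more than 25 N. Finish without letting go: keep holding the rack flat, square and lightly pressed (a few newtons) against both stops, and leave the other things on the bench where they are.

Things in the scene. Friction and masses are not known exactly. Their poses are not given: they have to be found in the camera images.
- short_rack: shorter tube rack, loose, grey, empty, 0.12 kg, 52 (x) x 126 (y) x 64 mm. Origin: centre of underside; z up, y lengthwise; alike turned half round. Foot: 4 mm slab 52 x 126 mm; end walls to 64 mm. Long sides open but for two rails each, 22-26 and 50-54 mm up, outer faces 48 mm apart: grip across the width from above, mid-length, on the rails, fingertips high enough to clear the stops.
- locating_plate: the fixed locating plate, bare aluminium, 130 (x) x 190 (y) mm, top 8 mm above the worktop. Origin: centre of its underside, on the worktop; x points to the long stop, y to the end stop, z up. It lies within about 20 degrees of square to the robot, its stops on the far and on the left edge.
- long_stop: long stop, a dark steel bar 11 mm thick, 165 mm long and 10 mm high, fixed on the plate along its +x edge; its inner face is flat, at x = +50 mm of the plate's frame, y from -93 to +72 mm. Rigid. Its origin and axes are those of the plate.
- end_stop: end stop, a dark steel bar 11 mm thick, 93 mm long and 10 mm high, fixed on the plate along its +y edge; its inner face is flat, at y = +80 mm of the plate's frame, x from -54 to +39 mm. Rigid. Its origin and axes are those of the plate.
- corner (a point): point on the plate's top where the inner faces of the two stops would meet (+50, +80, +8 mm in the plate's frame); axes as the plate's. The rack fully home has its origin at x = -26, y = -63, z = 0 mm of this frame, its length along y.
- long_rack: bystander: a longer, paler tube rack, 52 x 148 x 64 mm, loose, to the left of the work; origin at the centre of its underside, y along its length
- brown_bottle: bystander: brown bottle with dark cap, 42 mm across, 75 mm high, loose, behind the work; origin at the centre of its underside
- calculator: bystander: pocket calculator lying flat, 150 x 80 x 18 mm, loose, to the right of the work; origin at the centre of its underside
- timer: bystander: bench timer lying flat, 66 x 62 x 18 mm, loose, to the right of the work; origin at the centre of its underside

How it is judged:
On the way:
1. the short rack is held by the fingers, its underside more than 15 mm above the worktop and clear of the plate (height (world z) of short_rack above 0.015 m and contact force between the fingers and short_rack above 0.3 N and contact force between short_rack and locating_plate below 0.01 N), for 0.2 s.
At the end, for the whole second after the job is handed in: The held short rack stands flat on the plate (underside within 4 mm, tilt under 0.05 rad), square to the stops within 0.035 rad, within 2.5 mm of home in the corner's x and y, pressing each stop with more than 0.5 N, at rest, still touched by the fingers (contact force between short_rack and long_stop above 0.5 N and contact force between short_rack and end_stop above 0.5 N and x of short_rack in the frame of corner between -0.0285 and -0.023 m and y of short_rack in the frame of corner between -0.0655 and -0.06 m and z of short_rack in the frame of corner below 0.004 m and angle between the y axis of short_rack and the y axis of corner, either way round below 0.035 rad and angle between short_rack's own z axis and vertical below 0.05 rad and contact force between the fingers and short_rack above 0.5 N and linear speed of short_rack below 0.01 m/s); the arm keeps its last pose, push and grip.
It fails at once if the rack presses on one of the stops with more than 25 N (contact force between short_rack and long_stop above 25 N or contact force between short_rack and end_stop above 25 N).
It fails at once if a bystander is moved by more than 30 mm (distance of any of long_rack, brown_bottle, calculator, timer from where it was at the start of the episode above 0.03 m).
It also fails if it takes over 64 s, if anything falls off the work surface, if the arm or the gripper's body presses on something with over 40 N, if the wrist force passes 120 N, or if a joint passes its speed limit or range.

## Working session

There is one attempt and no reset: what is moved stays moved. The work goes in short steps, Python scripts to look and compute and a tool call to move; the robot and the scene stay as the last step left them, time stands still between calls to the robot, and variables do not carry over. Pictures are saved under pics/ and viewed, and the job is handed in when it is done.

Besides the shell and the picture viewer there is one more tool, called after "Emit:" by a JSON object that holds its "op" and its "data", one argument or row to a line. arm_command: Moves the arm, as the interface text tells. Its arguments: {"type":"object","properties":{"commands":{"type":"array","items":{"type":"array"}},"squeeze":{"type":"number"}},"required":["commands"]}

```bash
mkdir -p pics
python3 - <<'E'
from bench import *
import cv2,pickle
s=read_state()
for k,v in s.items(): print(k,v)
for n in("scene","top"):
    c=camera(n); cv2.imwrite(f"pics/{n}0.png",c["pixels"][:,:,::-1]); pickle.dump(dict(c),open(f"{n}0.pkl","wb"))
    print(n,{k:v for k,v in c.items() if k!="pixels"})
E
```

```text
time 0.0
joint_positions [ 1.27337985  0.33284929 -0.06472855  1.46094059  0.02159747  1.34989674
 -0.08851815]
joint_vel [ 2.56767606e-05  2.06641467e-03 -1.18565797e-03 -1.02090835e-04
 -5.16337473e-04  5.75407936e-04 -4.10521285e-04]
joint_torque [-3.81172176e-04 -6.23265409e+01  2.45442870e-02 -3.89906073e+01
 -6.13361411e-02  3.97130591e-02  1.34114107e-04]
ee_pos [ 0.16954316 -0.60126401  0.29146839]
eef_rot [ 9.90572087e-01  1.36990700e-01 -1.22292932e-04 -6.88420018e-04]
ft_force [-0.09723234  0.23591962 -0.12729362]
torque [ 0.01656309 -0.00083673  0.00807926]
width 0.08686917418257414
scene {'fx': 427.64795912116523, 'fy': 427.64795912116523, 'cx': 325.27804608154753, 'cy': 203.92255502224782, 'dist_coeffs': array([-0.1159995,  0.       ,  0.       ,  0.       ,  0.       ]), 'rvec': array([ 0.94203095, -2.52570117,  1.04355724]), 'tvec': array([0.38291035, 0.26560215, 1.22675938])}
top {'fx': 412.9504917048537, 'fy': 412.9504917048537, 'cx': 318.2266006034862, 'cy': 198.19590415271804, 'dist_coeffs': array([-0.00361627,  0.        ,  0.        ,  0.        ,  0.        ]), 'rvec': array([ 2.16698039, -2.12380886,  0.1390325 ]), 'tvec': array([0.02013078, 0.50360378, 1.57621054])}
```

View pics/scene0.png

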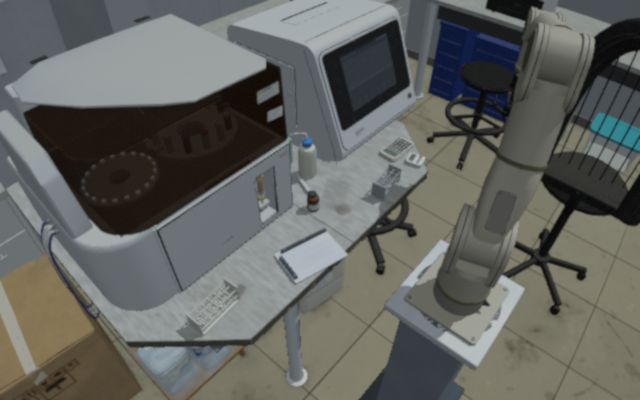

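View pics/top0.png

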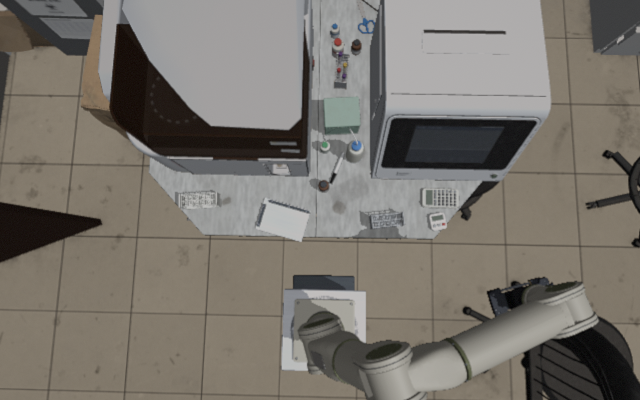

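Run:
```python
import pickle,cv2
c=pickle.load(open("top0.pkl","rb"));p=c["pixels"][:,:,::-1]
cv2.imwrite("pics/topcrop.png",cv2.resize(p[110:260,230:430],(800,600),interpolation=cv2.INTER_CUBIC))
```

```text
(no output)
```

View pics/topcrop.png

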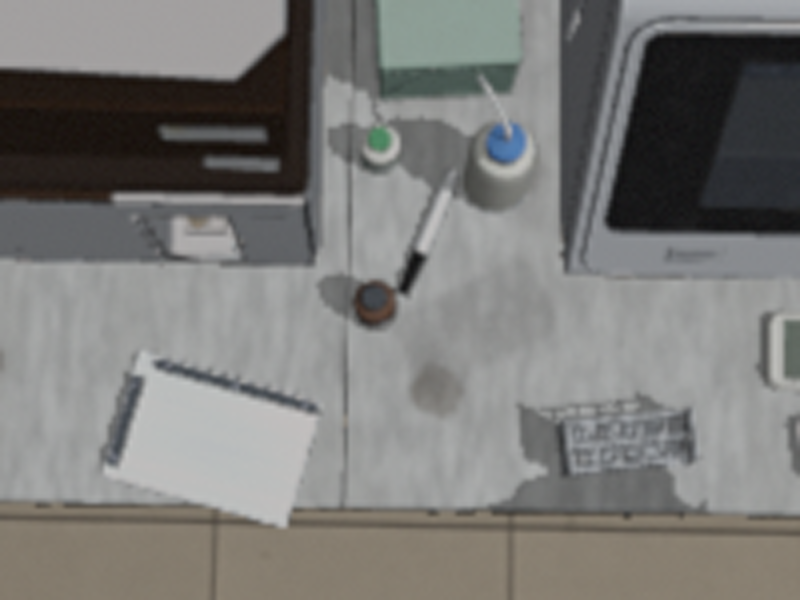

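The scene camera is at upper left of the bench. The top view shows the plate with its dark stops at about (265-310, 197-241), the short rack at about (370-403, 211-228), the long rack at (198,200), the bottle at (323,185), and the calculator and timer at right. I'll fit the models in both views.

```bash
cat > h.py <<'E'
import numpy as np,cv2,pickle
from scipy.optimize import minimize
def proj(c,P):
    return cv2.projectPoints(np.asarray(P,float).reshape(-1,1,3),c["rvec"],c["tvec"],np.array([[c["fx"],0,c["cx"]],[0,c["fy"],c["cy"]],[0,0,1.]]),c["dist_coeffs"])[0].reshape(-1,2)
def ray(c,uv,z):
    K=np.array([[c["fx"],0,c["cx"]],[0,c["fy"],c["cy"]],[0,0,1.]])
    n=cv2.undistortPoints(np.array(uv,float).reshape(-1,1,2),K,c["dist_coeffs"]).reshape(-1,2)
    R=cv2.Rodrigues(c["rvec"])[0];C=-R.T@c["tvec"];d=np.c_[n,np.ones(len(n))]@R
    return C+d*((z-C[2])/d[:,2])[:,None]
def pose(q,P):
    P=np.asarray(P,float);c,s=np.cos(q[2]),np.sin(q[2])
    return np.c_[q[0]+c*P[:,0]-s*P[:,1],q[1]+s*P[:,0]+c*P[:,1],P[:,2]]
def box(x0,x1,y0,y1,z0,z1): return np.array([[x,y,z] for x in(x0,x1) for y in(y0,y1) for z in(z0,z1)])
def hull(uv,off,S,shape):
    m=np.zeros((shape[0],shape[1]),np.uint8)
    p=cv2.convexHull(((uv-off+0.5)*S-0.5).astype(np.float32)).reshape(-1,2)
    cv2.fillConvexPoly(m,np.round(p*16).astype(np.int32),255,cv2.LINE_AA,4); return m
E
python3 - <<'E'
from h import *
c={n:pickle.load(open(n+"0.pkl","rb")) for n in("top","scene")}
f=lambda l:[((u+.5)/4-.5+230,(v+.5)/4-.5+110) for u,v in l]
print(ray(c["top"],f([(145,350),(320,408),(287,525),(103,472)]),.012).round(3))
print("rack",ray(c["top"],f([(562,418),(690,408),(695,462),(568,473)]),.05).round(3))
p=c["scene"]["pixels"][:,:,::-1]
cv2.imwrite("pics/s1.png",cv2.resize(p[215:290,260:360],(800,600),interpolation=cv2.INTER_CUBIC))
cv2.imwrite("pics/s2.png",cv2.resize(p[150:210,350:430],(800,600),interpolation=cv2.INTER_CUBIC))
p=c["top"]["pixels"][:,:,::-1]
cv2.imwrite("pics/t2.png",cv2.resize(p[195:240,355:415],(800,600),interpolation=cv2.INTER_CUBIC))
E
```

```text
[[0.507 0.238 0.012]
 [0.452 0.063 0.012]
 [0.337 0.093 0.012]
 [0.385 0.275 0.012]]
rack [[ 0.443 -0.17   0.05 ]
 [ 0.455 -0.293  0.05 ]
 [ 0.403 -0.298  0.05 ]
 [ 0.39  -0.176  0.05 ]]
```

View pics/s1.png

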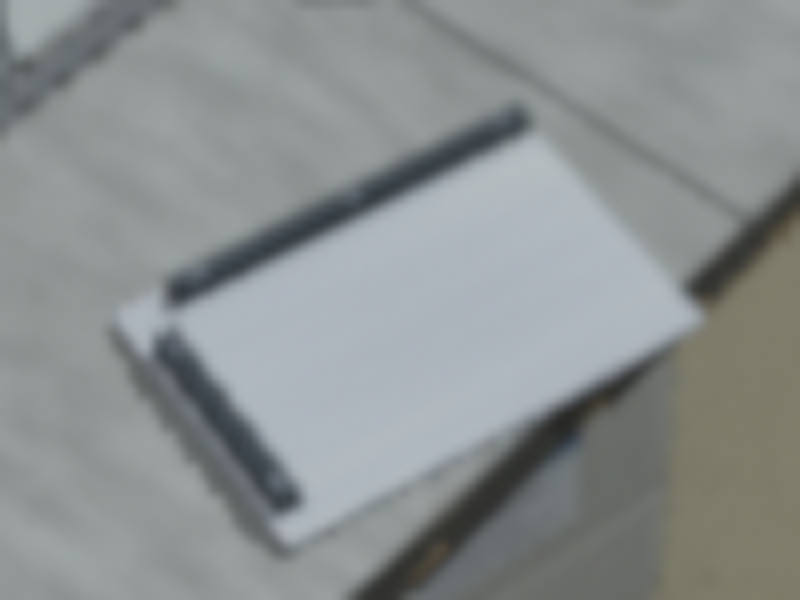

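View pics/s2.png

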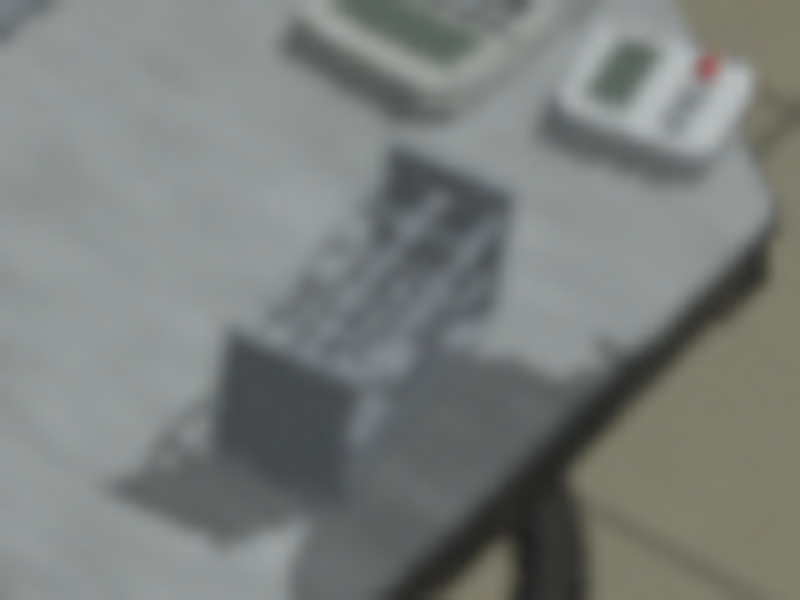

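View pics/t2.png

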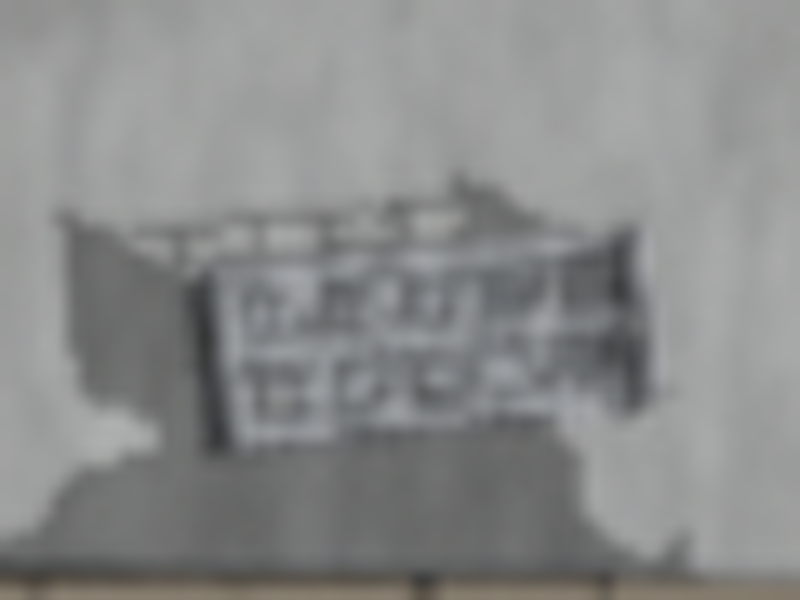

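```bash
cat > fit.py <<'E'
from h import *
c={n:pickle.load(open(n+"0.pkl","rb")) for n in("top","scene")}
ROI={"top":(255,185,65,65),"scene":(268,222,85,66)}
B=[box(-.065,.065,-.095,.095,0,.008)]
T=[box(-.065,.065,-.095,.095,.008,.008)]
ST=[box(.05,.061,-.093,.072,.008,.018),box(-.054,.039,.08,.091,.008,.018)]
S=4
def regions(n,q):
    x,y,w,h=ROI[n];off=np.array([x,y]);sh=(h*S,w*S)
    R=[hull(proj(c[n],pose(q,b)),off,S,sh)/255. for b in B+T+ST]
    st=np.maximum(R[2],R[3]);top=np.minimum(R[1],1-st);side=np.clip(R[0]-np.maximum(R[1],st),0,1)
    L=[st,top,side];return [cv2.GaussianBlur(cv2.resize(l,(w,h),interpolation=cv2.INTER_AREA),(0,0),.5) for l in L]
def res(n,q):
    x,y,w,h=ROI[n];im=c[n]["pixels"][y:y+h,x:x+w].mean(2)
    L=regions(n,q);valid=cv2.dilate((sum(L)>.02).astype(np.uint8),np.ones((7,7)))>0
    # exclude off-bench pixels
    xx,yy=np.meshgrid(np.arange(x,x+w),np.arange(y,y+h));g=ray(c[n],np.c_[xx.ravel(),yy.ravel()],0.)[:,0].reshape(h,w)
    valid&=(g>.375)|((L[1]>.98))
    bg=1-sum(L)
    A=np.c_[[l[valid] for l in L+[bg]]].T
    k,*_=np.linalg.lstsq(A,im[valid],rcond=None);r=im[valid]-A@k
    return np.mean(np.clip(np.abs(r),0,25)**2),k
if __name__=="__main__":
    for views in(["top"],["scene"],["top","scene"]):
        f=lambda q:sum(res(n,[q[0]*.01+.42,q[1]*.01+.168,q[2]*.05-.30])[0] for n in views)
        best=min((minimize(f,x0,method="Nelder-Mead",options=dict(initial_simplex=np.vstack([x0]+[np.array(x0)+d for d in np.eye(3)*.5]))) for x0 in([0,0,0],[.3,-.3,.3])),key=lambda r:r.fun)
        q=[best.x[0]*.01+.42,best.x[1]*.01+.168,best.x[2]*.05-.30]
        print(views,np.round(q,4),best.fun,res(views[0],q)[1].round())
    np.save("plate.npy",q)
    for n in c:
        x,y,w,h=ROI[n];Z=9;im=cv2.resize(c[n]["pixels"][y:y+h,x:x+w,::-1],(w*Z,h*Z),interpolation=cv2.INTER_CUBIC)
        for b in T+ST:
            p=cv2.convexHull(((proj(c[n],pose(q,b))-[x,y]+.5)*Z-.5).astype(np.float32)).astype(int)
            cv2.polylines(im,[p],True,(0,0,255),1)
        cv2.imwrite(f"pics/fit_{n}.png",im)
E
python3 fit.py
```

```text
['top'] [ 0.4223  0.1711 -0.2565] 47.0643856248888 [ 91. 188. 181. 155.]
['scene'] [ 0.4185  0.1722 -0.2525] 67.32119011733484 [ 86. 181.  60. 147.]
['top', 'scene'] [ 0.4205  0.1715 -0.2621] 139.62333106623555 [ 93. 188. 181. 155.]
```

```bash
cat > fitr.py <<'E'
from h import *
from scipy.optimize import least_squares
c={n:pickle.load(open(n+"0.pkl","rb")) for n in("top","scene")}
# body corners: end walls tops (assume 52 wide) ; picks in zooms
pk={"top":(13.3333,(355,195),[((.026,.063,.064),(205,268)),((-.026,.063,.064),(225,450)),((.026,-.063,.064),(632,232)),((-.026,-.063,.064),(645,408))]),
"scene":(10,(350,150),[((.026,.063,.064),(235,332)),((-.026,.063,.064),(360,388)),((.026,-.063,.064),(395,148)),((-.026,-.063,.064),(513,197)),((-.026,.063,0),(340,500)),((.026,.063,0),(217,455))])}
def r(q,views=("top","scene")):
    o=[]
    for n in views:
        Z,off,l=pk[n];uv=(np.array([b for a,b in l])+.5)/Z-.5+off
        o.append(proj(c[n],pose(q,[a for a,b in l]))-uv)
    return np.vstack(o)
for v in(["top"],["scene"],["top","scene"]):
    s=least_squares(lambda q:r(q,v).ravel(),[.42,-.234,.1]);print(v,s.x.round(4),np.abs(s.fun).max().round(2))
print(s.fun.reshape(-1,2).round(2));np.save("rack.npy",s.x)
E
python3 fitr.py
```

```text
['top'] [ 0.4206 -0.2312  0.1093] 0.93
['scene'] [ 0.4181 -0.2333  0.1291] 1.97
['top', 'scene'] [ 0.4189 -0.2324  0.1246] 1.98
[[-0.36  0.74]
 [-0.2   0.69]
 [ 0.49 -0.01]
 [ 1.33  0.37]
 [-1.1  -0.4 ]
 [-0.22 -0.13]
 [-0.27 -1.42]
 [ 0.83 -0.98]
 [-0.3   1.98]
 [-0.96  0.63]]
```

View pics/fit_top.png

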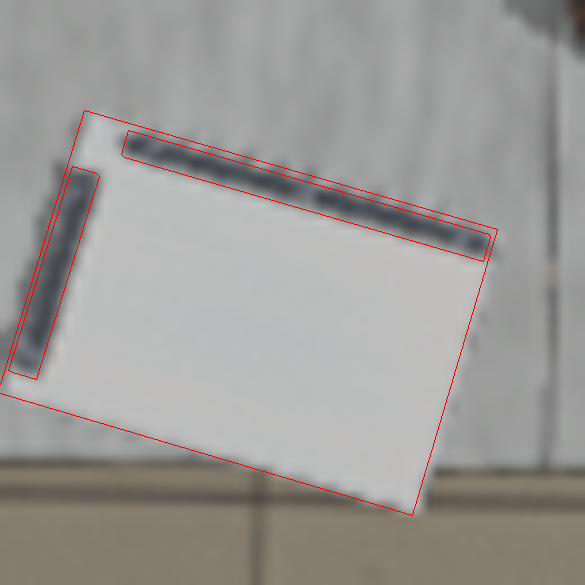

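View pics/fit_scene.png

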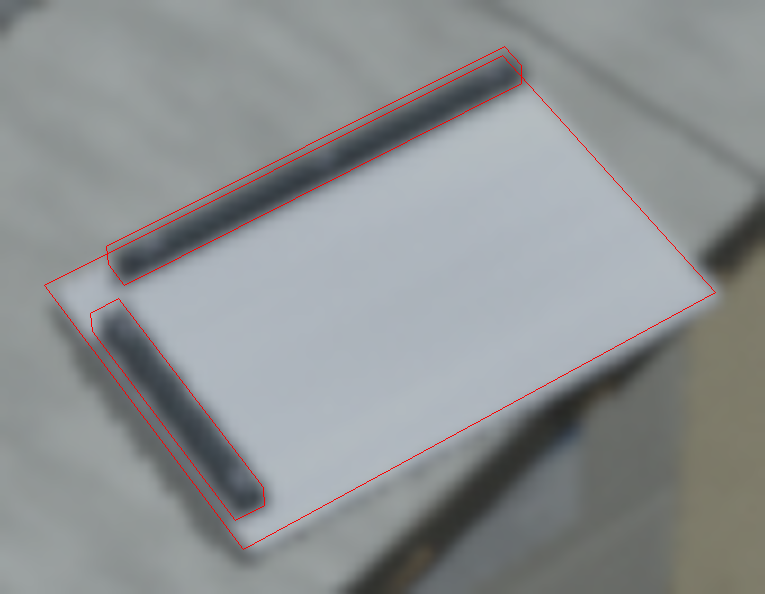

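```bash
cat > ov.py <<'E'
from h import *
c={n:pickle.load(open(n+"0.pkl","rb")) for n in("top","scene")};q=np.load("rack.npy");print(q)
for n,(x,y,w,h) in {"top":(355,195,60,45),"scene":(350,150,80,60)}.items():
    Z=10;im=cv2.resize(c[n]["pixels"][y:y+h,x:x+w,::-1],(w*Z,h*Z),interpolation=cv2.INTER_CUBIC)
    P=lambda L:((proj(c[n],pose(q,L))-[x,y]+.5)*Z-.5).astype(int).reshape(-1,1,2)
    for s in(1,-1): cv2.polylines(im,[P([(-.026,s*.063,0),(.026,s*.063,0),(.026,s*.063,.064),(-.026,s*.063,.064)])],True,(0,0,255),1)
    cv2.polylines(im,[P([(-.026,-.063,0),(.026,-.063,0),(.026,.063,0),(-.026,.063,0)])],True,(0,255,0),1)
    cv2.polylines(im,[P([(-.024,-.063,.054),(.024,-.063,.054),(.024,.063,.054),(-.024,.063,.054)])],True,(255,0,0),1)
    cv2.imwrite(f"pics/fr_{n}.png",im)
E
python3 ov.py
```

```text
[ 0.41892016 -0.23243822  0.1246156 ]
```

View pics/fr_top.png

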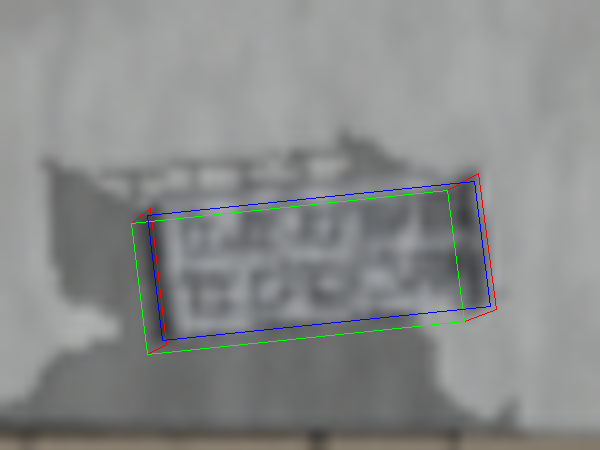

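View pics/fr_scene.png

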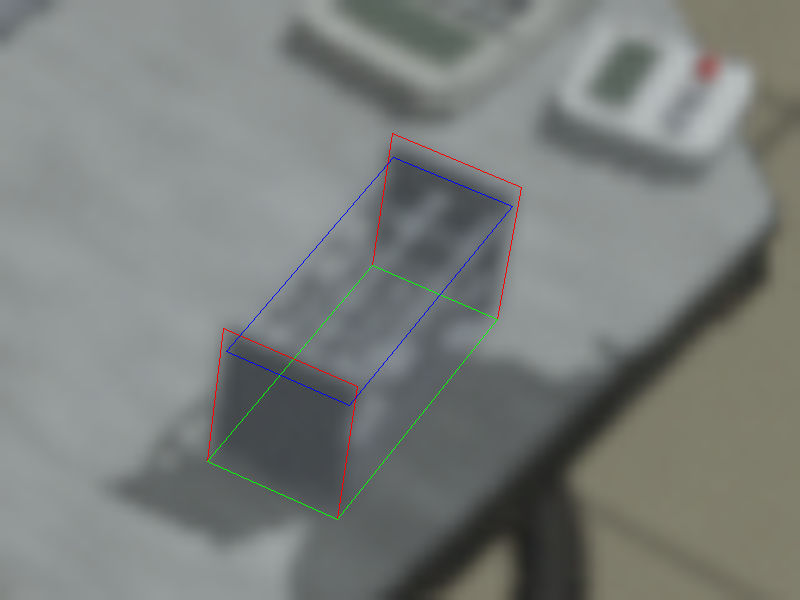

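```bash
python3 - <<'E'
from h import *
c={n:pickle.load(open(n+"0.pkl","rb")) for n in("top","scene")}
g=lambda n,uv,z:print(n,uv,z,ray(c[n],[uv],z).round(3))
g("top",(230+570/4,110+270/4),0);g("top",(230+790/4,110+275/4),0)
g("top",(230+150/4,110+262/4),0);g("top",(230+312/4,110+262/4),0)
g("top",(323.5,186),0.0)
# scene: instrument bottoms
for uv in[(293,207),(180,290),(342,157),(404,122)]: g("scene",uv,0)
from scipy.spatial.transform import Rotation as R
from bench import *
s=read_state();print(R.from_quat(s["eef_rot"]).as_matrix().round(3))
E
python3 - <<'E'
import sys;sys.path.insert(0,".")
import os;os.chdir(".")
import fit
from fit import *
# per-view overlays
for n,q in(("top",[.4223,.1711,-.2565]),("scene",[.4185,.1722,-.2525])):
    x,y,w,h=ROI[n];Z=9;im=cv2.resize(c[n]["pixels"][y:y+h,x:x+w,::-1],(w*Z,h*Z),interpolation=cv2.INTER_CUBIC)
    for b in T+ST:
        p=cv2.convexHull(((proj(c[n],pose(q,b))-[x,y]+.5)*Z-.5).astype(np.float32)).astype(int)
        cv2.polylines(im,[p],True,(0,0,255),1)
    cv2.imwrite(f"pics/fit1_{n}.png",im)
E
```

```text
top (372.5, 177.5) 0 [[ 0.596 -0.185  0.   ]]
top (427.5, 178.75) 0 [[ 0.595 -0.405  0.   ]]
top (267.5, 175.5) 0 [[0.596 0.237 0.   ]]
top (308.0, 175.5) 0 [[0.599 0.074 0.   ]]
top (323.5, 186) 0.0 [[0.558 0.011 0.   ]]
scene (293, 207) 0 [[0.603 0.055 0.   ]]
scene (180, 290) 0 [[0.619 0.518 0.   ]]
scene (342, 157) 0 [[ 0.648 -0.268  0.   ]]
scene (404, 122) 0 [[ 0.598 -0.634  0.   ]]
[[ 0.962  0.271 -0.   ]
 [ 0.271 -0.962  0.001]
 [-0.    -0.001 -1.   ]]
```

View pics/fit1_top.png

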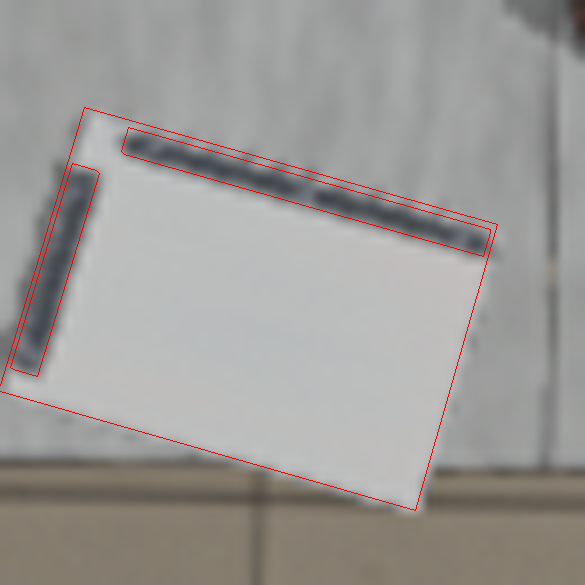

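View pics/fit1_scene.png

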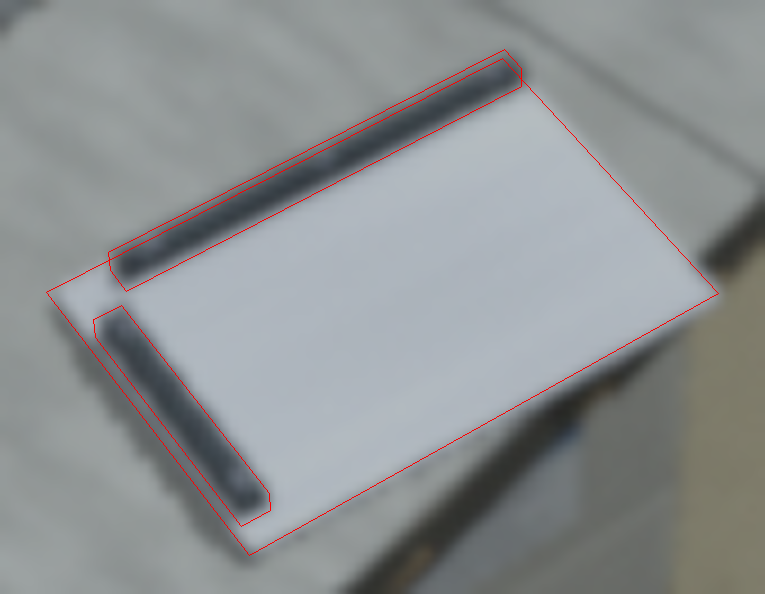

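Plate fit is about (0.420, 0.173, −0.26 rad), good to around 3 mm. The short rack is at about (0.419, −0.232), yaw 0.12. I'll move above the rack, turning the jaws across its width.

Emit:
{"op": "arm_command", "data": {
  "commands": [
    [100, [0.027, -0.023, 0], [0, 0, -0.113]],
    [100, [0.054, -0.046, 0], [0, 0, -0.226]],
    [100, [0.081, -0.069, 0], [0, 0, -0.339]],
    [100, [0.108, -0.092, 0], [0, 0, -0.452]],
    [100, [0.135, -0.115, 0], [0, 0, -0.565]],
    [100, [0.162, -0.138, 0], [0, 0, -0.678]],
    [100, [0.189, -0.161, 0], [0, 0, -0.791]],
    [100, [0.216, -0.184, 0], [0, 0, -0.904]],
    [100, [0.243, -0.207, 0], [0, 0, -1.017]],
    [100, [0.27, -0.23, 0], [0, 0, -1.13]]
  ],
  "squeeze": 15
}}

```text
time: 0.93
ee_pos: [0.3676, -0.3052, 0.2921]
eef_rot: [0.762, 0.648, -0.0, -0.0]
ft_force: [1.3, 0.3, 1.3]
width: 0.0871
```

```bash
cat > go.py <<'E'
# usage: go.py x y z yaw(tool-y axis dir) -> shift/turn in tool axes
import sys,numpy as np
from scipy.spatial.transform import Rotation as R
from bench import *
s=read_state();M=R.from_quat(s["eef_rot"])
x,y,z,a=map(float,sys.argv[1:5])
T=R.from_matrix(np.array([[-np.sin(a),np.cos(a),0],[np.cos(a),np.sin(a),0],[0,0,-1]]))
print("t",round(s["time"],2),"pos",np.round(s["ee_pos"],4),"yawy",round(float(np.arctan2(M.as_matrix()[1,1],M.as_matrix()[0,1])),4),"F",np.round(s["ft_force"],2),"T",np.round(s["torque"],3),"w",round(s["width"],4))
print("q",np.round(s["joint_positions"],2))
print("shift",M.inv().apply(np.array([x,y,z])-s["ee_pos"]).round(4),"turn",(M.inv()*T).as_rotvec().round(4))
E
python3 go.py .419 -.232 .16 .12
```

```text
t 0.93 pos [ 0.3676 -0.3052  0.2921] yawy -0.1605 F [1.34 0.29 1.35] T [-0.021 -0.184  0.009] w 0.0871
q [ 1.01  0.03 -0.41  1.82  0.01  1.3   0.43]
shift [0.0805 0.0391 0.1321] turn [-3.000e-04  1.000e-04 -2.805e-01]
```

Emit:
{"op": "arm_command", "data": {
  "commands": [
    [100, [0.02, 0.01, 0.03], [0, 0, -0.07]],
    [100, [0.04, 0.02, 0.06], [0, 0, -0.14]],
    [100, [0.06, 0.03, 0.09], [0, 0, -0.21]],
    [100, [0.08, 0.039, 0.12], [0, 0, -0.28]],
    [100, [0.08, 0.039, 0.132], [0, 0, -0.28]],
    [100, [0.08, 0.039, 0.132], [0, 0, -0.28]],
    [100, [0.08, 0.039, 0.132], [0, 0, -0.28]],
    [100, [0.08, 0.039, 0.132], [0, 0, -0.28]],
    [100, [0.08, 0.039, 0.132], [0, 0, -0.28]],
    [100, [0.08, 0.039, 0.132], [0, 0, -0.28]]
  ]
}}

```text
time: 1.77
ee_pos: [0.419, -0.2354, 0.1614]
eef_rot: [0.666, 0.746, 0.0, 0.001]
ft_force: [-0.1, -0.1, -0.2]
width: 0.0871
```

```bash
python3 go.py .419 -.232 .088 .12
cat > pic.py <<'E'
import sys,cv2,pickle
from bench import *
n,t=sys.argv[1:3];x,y,w,h=map(int,sys.argv[3:7]);Z=min(800/w,600/h)
c=camera(n);pickle.dump(dict(c),open(t+".pkl","wb"))
cv2.imwrite(f"pics/{t}.png",cv2.resize(c["pixels"][y:y+h,x:x+w,::-1],(int(w*Z),int(h*Z)),interpolation=cv2.INTER_CUBIC))
E
python3 pic.py scene a1 330 110 120 90;python3 pic.py top a2 320 150 120 90
```

```text
t 1.77 pos [ 0.419  -0.2354  0.1614] yawy 0.1125 F [-0.08 -0.13 -0.15] T [-0.029 -0.126 -0.056] w 0.0871
q [ 0.89  0.18 -0.51  1.97  0.1   1.02  0.45]
shift [0.0034 0.0003 0.0734] turn [ 0.0014  0.0015 -0.0075]
```

View pics/a1.png

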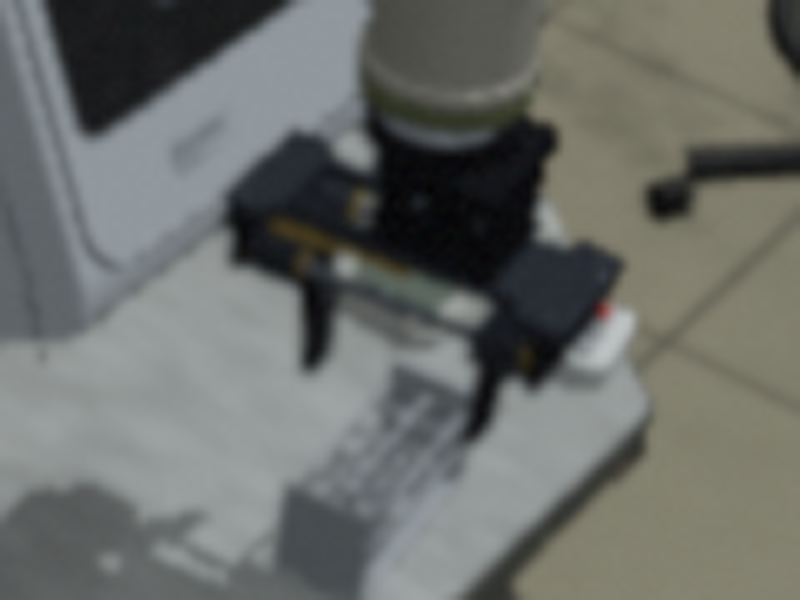

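View pics/a2.png

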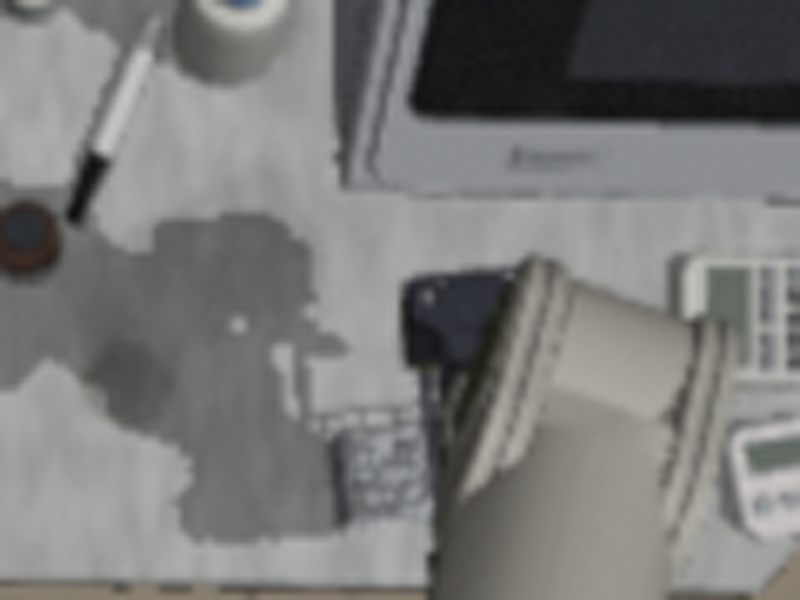

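The fingers straddle the rack in both views: at (315,340) and (485,410) in the scene crop. Going down.

Emit:
{"op": "arm_command", "data": {
  "commands": [
    [100, [0.003, 0, 0.012], [0, 0, -0.008]],
    [100, [0.003, 0, 0.024], [0, 0, -0.008]],
    [100, [0.003, 0, 0.036], [0, 0, -0.008]],
    [100, [0.003, 0, 0.048], [0, 0, -0.008]],
    [100, [0.003, 0, 0.06], [0, 0, -0.008]],
    [100, [0.003, 0, 0.068], [0, 0, -0.008]],
    [100, [0.003, 0, 0.073], [0, 0, -0.008]],
    [100, [0.003, 0, 0.073], [0, 0, -0.008]],
    [100, [0.003, 0, 0.073], [0, 0, -0.008]],
    [100, [0.003, 0, 0.073], [0, 0, -0.008]]
  ]
}}

```text
time: 2.7
ee_pos: [0.4188, -0.2316, 0.0878]
eef_rot: [0.663, 0.749, 0.0, 0.0]
ft_force: [-0.2, -0.3, -0.7]
width: 0.0868
```

Emit:
{"op": "arm_command", "data": {
  "commands": [
    [50, [0, 0, 0], [0, 0, 0]],
    [45, [0, 0, 0], [0, 0, 0]],
    [40, [0, 0, 0], [0, 0, 0]],
    [35, [0, 0, 0], [0, 0, 0]],
    [30, [0, 0, 0], [0, 0, 0]],
    [30, [0, 0, 0], [0, 0, 0]],
    [30, [0, 0, 0], [0, 0, 0]],
    [30, [0, 0, 0], [0, 0, 0]],
    [30, [0, 0, 0], [0, 0, 0]],
    [30, [0, 0, 0], [0, 0, 0]]
  ]
}}

```text
time: 3.53
ee_pos: [0.4185, -0.2315, 0.0873]
eef_rot: [0.663, 0.749, 0.0, 0.0]
ft_force: [1.4, 0.4, 0.4]
width: 0.0477
```

```bash
python3 go.py .419 -.232 .16 .12; python3 pic.py scene a3 350 140 80 60
```

```text
t 3.53 pos [ 0.4185 -0.2315  0.0873] yawy 0.1221 F [1.41 0.45 0.41] T [ 0.009 -0.234 -0.006] w 0.0477
q [ 0.86  0.29 -0.49  2.03  0.18  0.87  0.39]
shift [-0.0006  0.0004 -0.0727] turn [0.0002 0.0001 0.0021]
```

View pics/a3.png

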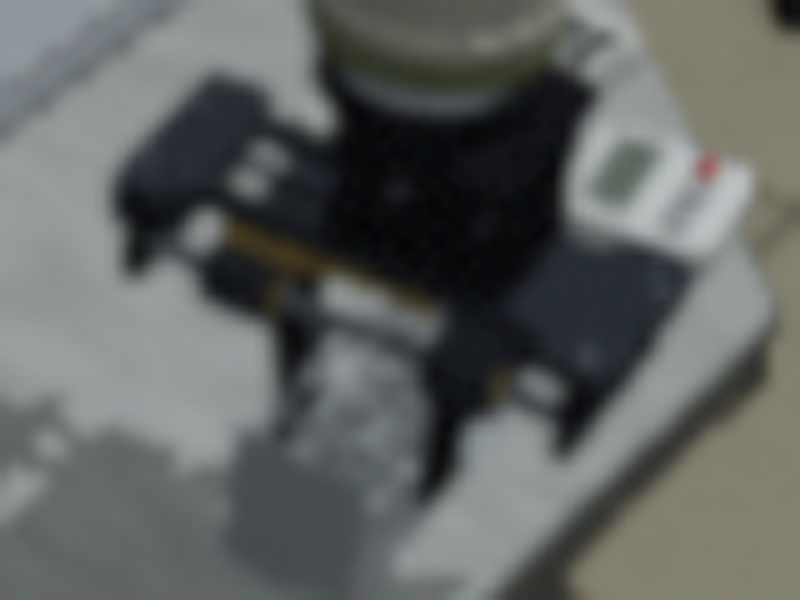

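Width 47.7 mm, so both fingers are on the rails (48 mm). Lifting straight up.

Emit:
{"op": "arm_command", "data": {
  "commands": [
    [30, [0, 0, -0.004], [0, 0, 0]],
    [30, [0, 0, -0.01], [0, 0, 0]],
    [30, [0, 0, -0.018], [0, 0, 0]],
    [30, [0, 0, -0.028], [0, 0, 0]],
    [30, [0, 0, -0.038], [0, 0, 0]],
    [30, [0, 0, -0.048], [0, 0, 0]],
    [30, [0, 0, -0.056], [0, 0, 0]],
    [30, [0, 0, -0.06], [0, 0, 0]],
    [30, [0, 0, -0.06], [0, 0, 0]],
    [30, [0, 0, -0.06], [0, 0, 0]]
  ]
}}

```text
time: 4.42
ee_pos: [0.4183, -0.2316, 0.1473]
eef_rot: [0.663, 0.749, -0.0, 0.0]
ft_force: [-0.5, -0.2, -1.3]
width: 0.0478
```

```bash
python3 go.py .42 .16 .15 -.26; python3 pic.py scene a4 340 110 100 75
```

```text
t 4.42 pos [ 0.4183 -0.2316  0.1473] yawy 0.1218 F [-0.5  -0.16 -1.29] T [-0.01  -0.095  0.02 ] w 0.0478
q [ 0.89  0.19 -0.51  1.98  0.11  0.99  0.44]
shift [ 0.3885  0.0492 -0.0028] turn [2.000e-04 3.000e-04 3.818e-01]
```

View pics/a4.png

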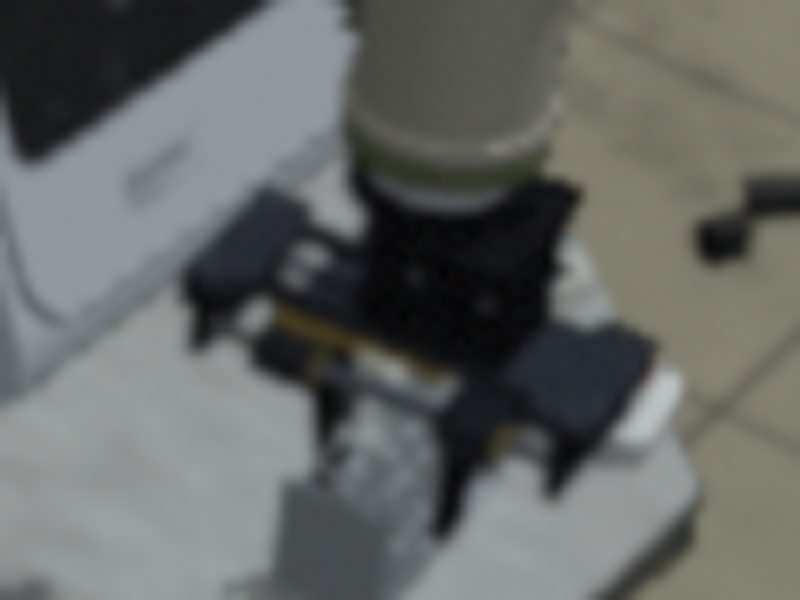

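Emit:
{"op": "arm_command", "data": {
  "commands": [
    [30, [0.01, 0.005, 0], [0, 0, 0.01]],
    [30, [0.03, 0.012, 0], [0, 0, 0.03]],
    [30, [0.055, 0.022, 0], [0, 0, 0.055]],
    [30, [0.085, 0.032, 0], [0, 0, 0.085]],
    [30, [0.115, 0.042, 0], [0, 0, 0.115]],
    [30, [0.145, 0.05, 0], [0, 0, 0.145]],
    [30, [0.175, 0.055, 0], [0, 0, 0.175]],
    [30, [0.205, 0.059, 0], [0, 0, 0.205]],
    [30, [0.235, 0.062, 0], [0, 0, 0.235]],
    [30, [0.265, 0.063, 0], [0, 0, 0.265]]
  ]
}}

```text
time: 5.3
ee_pos: [0.4484, 0.0407, 0.1468]
eef_rot: [0.756, 0.654, -0.0, -0.0]
ft_force: [0.2, 0.2, -1.2]
width: 0.0478
```

```bash
python3 go.py .433 .173 .147 -.26
```

```text
t 5.3 pos [0.4484 0.0407 0.1468] yawy -0.1444 F [ 0.19  0.24 -1.23] T [-0.06  -0.093  0.019] w 0.0478
q [ 0.49  0.16 -0.72  2.04  0.12  0.99 -0.43]
shift [ 0.1287 -0.0342 -0.0002] turn [-6.000e-04 -1.000e-04  1.156e-01]
```

Emit:
{"op": "arm_command", "data": {
  "commands": [
    [30, [0.025, -0.006, 0], [0, 0, 0.022]],
    [30, [0.048, -0.012, 0], [0, 0, 0.044]],
    [30, [0.07, -0.018, 0], [0, 0, 0.066]],
    [30, [0.09, -0.024, 0], [0, 0, 0.088]],
    [30, [0.108, -0.029, 0], [0, 0, 0.105]],
    [30, [0.12, -0.032, 0], [0, 0, 0.115]],
    [30, [0.127, -0.034, 0], [0, 0, 0.115]],
    [30, [0.129, -0.034, 0], [0, 0, 0.115]],
    [30, [0.129, -0.034, 0], [0, 0, 0.115]],
    [30, [0.129, -0.034, 0], [0, 0, 0.115]]
  ]
}}

```text
time: 6.13
ee_pos: [0.4336, 0.1708, 0.147]
eef_rot: [0.792, 0.61, -0.0, 0.0]
ft_force: [0.7, 0.8, -1.3]
width: 0.0479
```

```bash
python3 go.py .433 .173 .105 -.26; python3 pic.py scene b1 250 170 120 90;python3 pic.py top b2 240 160 120 90
```

```text
t 6.13 pos [0.4336 0.1708 0.147 ] yawy -0.2586 F [ 0.72  0.79 -1.32] T [-0.039 -0.057 -0.05 ] w 0.0479
q [ 0.27  0.21 -0.8   2.    0.18  1.   -0.87]
shift [ 0.002  -0.0011  0.0419] turn [-0.0003  0.0006  0.0014]
```

View pics/b1.png

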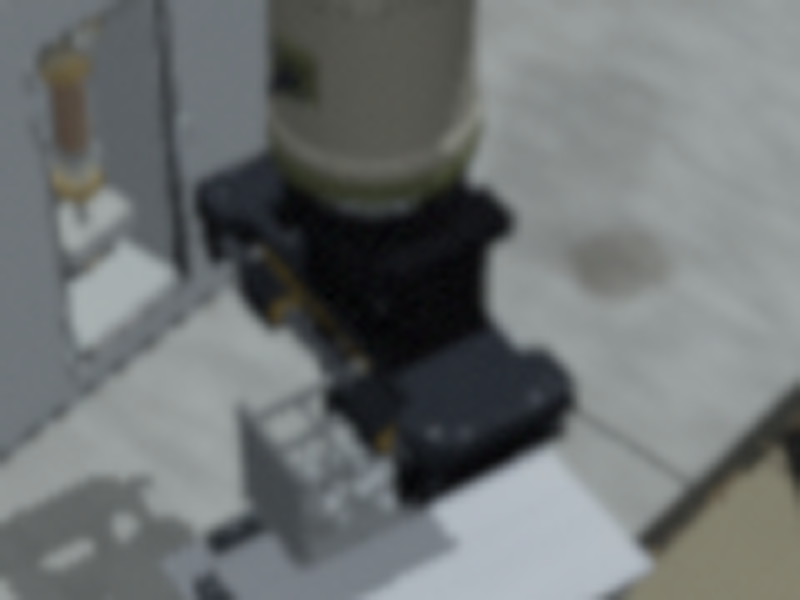

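View pics/b2.png

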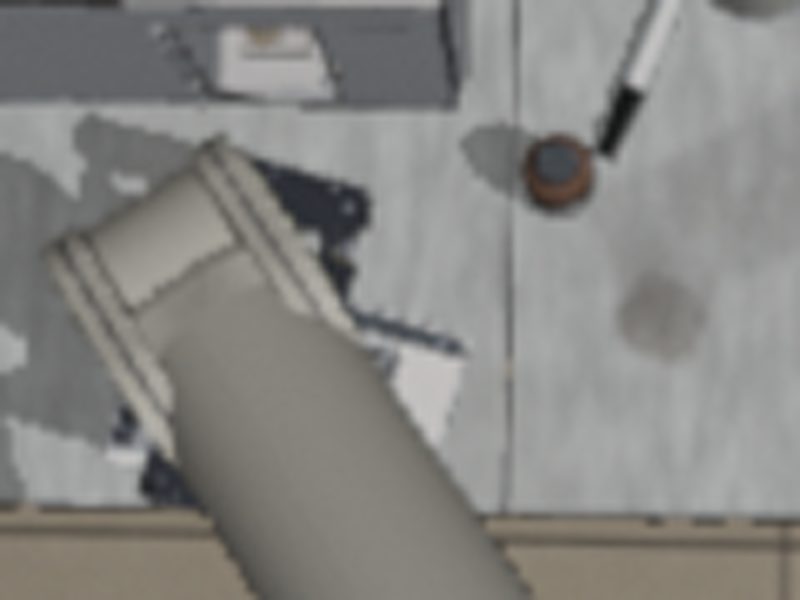

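The rack hangs over the plate, inside the stops. Lowering to about 5 mm above the plate.

Emit:
{"op": "arm_command", "data": {
  "commands": [
    [30, [0.001, 0, 0.006], [0, 0, 0]],
    [30, [0.001, 0, 0.014], [0, 0, 0]],
    [30, [0.001, 0, 0.022], [0, 0, 0]],
    [30, [0.001, 0, 0.03], [0, 0, 0]],
    [30, [0.001, 0, 0.037], [0, 0, 0]],
    [30, [0.001, 0, 0.042], [0, 0, 0]],
    [30, [0.001, 0, 0.045], [0, 0, 0]],
    [30, [0.001, 0, 0.047], [0, 0, 0]],
    [30, [0.001, 0, 0.047], [0, 0, 0]],
    [30, [0.001, 0, 0.047], [0, 0, 0]]
  ]
}}

```text
time: 7.07
ee_pos: [0.4338, 0.1728, 0.1004]
eef_rot: [0.792, 0.61, 0.0, 0.0]
ft_force: [-0.9, -0.0, -1.1]
width: 0.0473
```

```bash
python3 go.py .433 .173 .095 -.26; python3 pic.py scene b3 260 205 110 82;python3 pic.py top b4 240 160 120 90
```

```text
t 7.07 pos [0.4338 0.1728 0.1004] yawy -0.2579 F [-0.87 -0.03 -1.09] T [ 0.007 -0.094  0.013] w 0.0473
q [ 0.23  0.29 -0.77  2.03  0.26  0.91 -0.94]
shift [-0.     -0.0008  0.0054] turn [ 0.0003 -0.0001  0.0021]
```

View pics/b3.png

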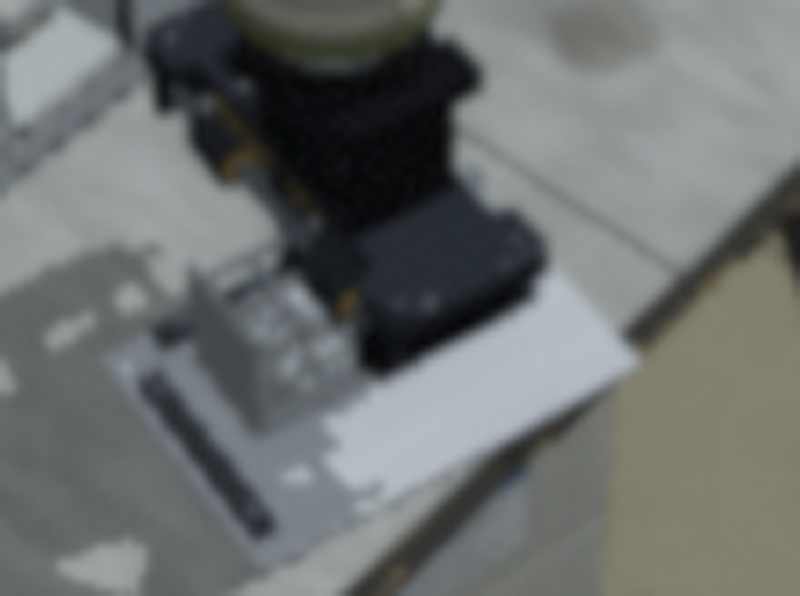

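The rack sits inside the corner and looks parallel to the end stop, with a gap of about 15 mm. Lowering onto the plate.

Emit:
{"op": "arm_command", "data": {
  "commands": [
    [30, [0, 0, 0.001], [0, 0, 0]],
    [30, [0, 0, 0.002], [0, 0, 0]],
    [30, [0, 0, 0.003], [0, 0, 0]],
    [30, [0, 0, 0.0035], [0, 0, 0]],
    [30, [0, 0, 0.004], [0, 0, 0]],
    [30, [0, 0, 0.0045], [0, 0, 0]],
    [30, [0, 0, 0.005], [0, 0, 0]],
    [30, [0, 0, 0.005], [0, 0, 0]],
    [30, [0, 0, 0.005], [0, 0, 0]],
    [30, [0, 0, 0.005], [0, 0, 0]]
  ]
}}

```text
time: 8.0
ee_pos: [0.4337, 0.1727, 0.0953]
eef_rot: [0.792, 0.61, -0.0, 0.0]
ft_force: [-0.9, -0.9, 1.6]
width: 0.0473
```

```bash
python3 go.py .433 .173 .095 -.26
```

```text
t 8.0 pos [0.4337 0.1727 0.0953] yawy -0.258 F [-0.87 -0.92  1.61] T [-0.114  0.169  0.024] w 0.0473
q [ 0.22  0.3  -0.77  2.04  0.27  0.9  -0.95]
shift [ 0.0001 -0.0007  0.0003] turn [0.0001 0.0001 0.002 ]
```

Plate contact at TCP z 0.0953, as predicted; Fz rose by 2.7 N. Sliding towards the long stop (tool +y).

```bash
cat > f.py <<'E'
import numpy as np
from scipy.spatial.transform import Rotation as R
from bench import *
a=-.26
s=read_state();M=R.from_quat(s["eef_rot"]).as_matrix();F=s["ft_force"];X=np.array([np.cos(a),np.sin(a)]);Y=np.array([-np.sin(a),np.cos(a)])
print("t %.2f"%s["time"],"Fplate x %.2f y %.2f z %.2f"%(F[:2]@X,F[:2]@Y,F[2]),"T",np.round(s["torque"],3),"pos",np.round(s["ee_pos"],4),"plate xy %.4f %.4f"%((s["ee_pos"][:2]-[.420,.173])@X,(s["ee_pos"][:2]-[.420,.173])@Y),"yaw %.4f tilt %.4f"%(np.arctan2(M[1,1],M[0,1]),np.arccos(-M[2,2])),"w %.4f"%s["width"])
E
python3 f.py
```

```text
t 8.00 Fplate x -0.61 y -1.12 z 1.61 T [-0.114  0.169  0.024] pos [0.4337 0.1727 0.0953] plate xy 0.0133 0.0032 yaw -0.2580 tilt 0.0002 w 0.0473
```

Emit:
{"op": "arm_command", "data": {
  "commands": [
    [30, [0, 0.0003, 0], [0, 0, 0]],
    [30, [0, 0.001, 0], [0, 0, 0]],
    [30, [0, 0.0018, 0], [0, 0, 0]],
    [30, [0, 0.0026, 0], [0, 0, 0]],
    [30, [0, 0.0034, 0], [0, 0, 0]],
    [30, [0, 0.0042, 0], [0, 0, 0]],
    [30, [0, 0.0048, 0], [0, 0, 0]],
    [30, [0, 0.005, 0], [0, 0, 0]],
    [30, [0, 0.005, 0], [0, 0, 0]],
    [30, [0, 0.005, 0], [0, 0, 0]]
  ]
}}

```text
time: 8.83
ee_pos: [0.4386, 0.1715, 0.0953]
eef_rot: [0.792, 0.61, 0.0, 0.0]
ft_force: [-1.5, 0.6, 4.5]
width: 0.0481
```

```bash
python3 f.py
```

```text
t 8.83 Fplate x -1.62 y 0.24 z 4.53 T [ 0.188  0.34  -0.011] pos [0.4386 0.1715 0.0953] plate xy 0.0184 0.0033 yaw -0.2580 tilt 0.0003 w 0.0481
```

Emit:
{"op": "arm_command", "data": {
  "commands": [
    [30, [0, 0.0003, 0], [0, 0, 0]],
    [30, [0, 0.0006, 0], [0, 0, 0]],
    [30, [0, 0.0009, 0], [0, 0, 0]],
    [30, [0, 0.0012, 0], [0, 0, 0]],
    [30, [0, 0.0015, 0], [0, 0, 0]],
    [30, [0, 0.0018, 0], [0, 0, 0]],
    [30, [0, 0.002, 0], [0, 0, 0]],
    [30, [0, 0.002, 0], [0, 0, 0]],
    [30, [0, 0.002, 0], [0, 0, 0]],
    [30, [0, 0.002, 0], [0, 0, 0]]
  ]
}}

```text
time: 9.67
ee_pos: [0.4404, 0.171, 0.0953]
eef_rot: [0.792, 0.61, -0.0, 0.0]
ft_force: [-3.3, 1.5, 5.2]
width: 0.0482
```

```bash
python3 f.py
```

```text
t 9.67 Fplate x -3.58 y 0.58 z 5.20 T [0.179 0.581 0.037] pos [0.4404 0.171  0.0953] plate xy 0.0202 0.0033 yaw -0.2579 tilt 0.0001 w 0.0482
```

Emit:
{"op": "arm_command", "data": {
  "commands": [
    [30, [0, 0.0003, 0], [0, 0, 0]],
    [30, [0, 0.0006, 0], [0, 0, 0]],
    [30, [0, 0.0009, 0], [0, 0, 0]],
    [30, [0, 0.0012, 0], [0, 0, 0]],
    [30, [0, 0.0015, 0], [0, 0, 0]],
    [30, [0, 0.0015, 0], [0, 0, 0]],
    [30, [0, 0.0015, 0], [0, 0, 0]],
    [30, [0, 0.0015, 0], [0, 0, 0]],
    [30, [0, 0.0015, 0], [0, 0, 0]],
    [30, [0, 0.0015, 0], [0, 0, 0]]
  ]
}}

```text
time: 10.5
ee_pos: [0.4419, 0.1706, 0.0953]
eef_rot: [0.792, 0.61, -0.0, 0.0]
ft_force: [-3.1, 0.8, 4.8]
width: 0.0476
```

```bash
python3 f.py
```

```text
t 10.50 Fplate x -3.16 y -0.05 z 4.79 T [0.179 0.578 0.003] pos [0.4419 0.1706 0.0953] plate xy 0.0218 0.0033 yaw -0.2579 tilt 0.0001 w 0.0476
```

Emit:
{"op": "arm_command", "data": {
  "commands": [
    [30, [0, 0, -0.0002], [0, 0, 0]],
    [30, [0, 0.0003, -0.0003], [0, 0, 0]],
    [30, [0, 0.0006, -0.0003], [0, 0, 0]],
    [30, [0, 0.0009, -0.0003], [0, 0, 0]],
    [30, [0, 0.0012, -0.0003], [0, 0, 0]],
    [30, [0, 0.0015, -0.0003], [0, 0, 0]],
    [30, [0, 0.0015, -0.0003], [0, 0, 0]],
    [30, [0, 0.0015, -0.0003], [0, 0, 0]],
    [30, [0, 0.0015, -0.0003], [0, 0, 0]],
    [30, [0, 0.0015, -0.0003], [0, 0, 0]]
  ]
}}

```text
time: 11.33
ee_pos: [0.4433, 0.1701, 0.0955]
eef_rot: [0.792, 0.61, -0.0, 0.0]
ft_force: [0.1, -0.3, -0.9]
width: 0.0477
```

```bash
python3 f.py
```

```text
t 11.33 Fplate x 0.16 y -0.25 z -0.91 T [-0.071 -0.066  0.   ] pos [0.4433 0.1701 0.0955] plate xy 0.0233 0.0032 yaw -0.2580 tilt 0.0001 w 0.0477
```

Emit:
{"op": "arm_command", "data": {
  "commands": [
    [30, [0, 0.0003, 0], [0, 0, 0]],
    [30, [0, 0.0006, 0], [0, 0, 0]],
    [30, [0, 0.0009, 0], [0, 0, 0]],
    [30, [0, 0.0012, 0], [0, 0, 0]],
    [30, [0, 0.0015, 0], [0, 0, 0]],
    [30, [0, 0.0015, 0], [0, 0, 0]],
    [30, [0, 0.0015, 0], [0, 0, 0]],
    [30, [0, 0.0015, 0], [0, 0, 0]],
    [30, [0, 0.0015, 0], [0, 0, 0]],
    [30, [0, 0.0015, 0], [0, 0, 0]]
  ]
}}

```text
time: 12.17
ee_pos: [0.4448, 0.1698, 0.0955]
eef_rot: [0.792, 0.61, -0.0, 0.0]
ft_force: [0.8, -0.6, -0.7]
width: 0.0475
```

```bash
python3 f.py
```

```text
t 12.17 Fplate x 0.96 y -0.32 z -0.71 T [-0.069 -0.102 -0.012] pos [0.4448 0.1698 0.0955] plate xy 0.0248 0.0032 yaw -0.2580 tilt 0.0001 w 0.0475
```

No load on the plate now, so probing is cleaner. The arm is stiff (about 20 N/mm), so I'm using smaller steps.

Emit:
{"op": "arm_command", "data": {
  "commands": [
    [30, [0, 0.0001, 0], [0, 0, 0]],
    [30, [0, 0.0002, 0], [0, 0, 0]],
    [30, [0, 0.0003, 0], [0, 0, 0]],
    [30, [0, 0.0004, 0], [0, 0, 0]],
    [30, [0, 0.0005, 0], [0, 0, 0]],
    [30, [0, 0.0006, 0], [0, 0, 0]],
    [30, [0, 0.0007, 0], [0, 0, 0]],
    [30, [0, 0.0007, 0], [0, 0, 0]],
    [30, [0, 0.0007, 0], [0, 0, 0]],
    [30, [0, 0.0007, 0], [0, 0, 0]]
  ]
}}

```text
time: 13.0
ee_pos: [0.4452, 0.1697, 0.0954]
eef_rot: [0.792, 0.61, -0.0, -0.0]
ft_force: [-2.3, 1.0, -0.6]
width: 0.048
```

```bash
python3 f.py; python3 pic.py scene b5 260 205 110 82
```

```text
t 13.00 Fplate x -2.45 y 0.41 z -0.64 T [ 0.363  0.73  -0.146] pos [0.4452 0.1697 0.0954] plate xy 0.0252 0.0033 yaw -0.2578 tilt 0.0006 w 0.0480
```

View pics/b5.png

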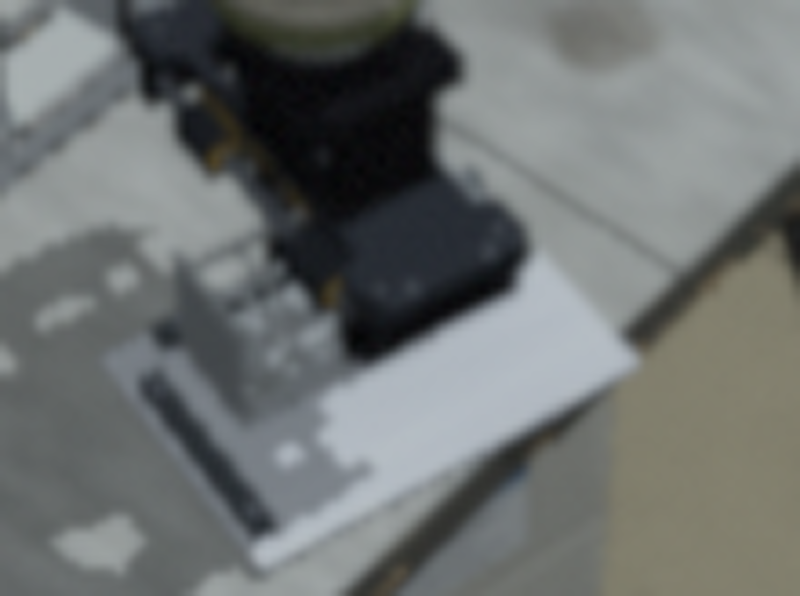

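Contact with the long stop at plate x 25.2 mm: 2.5 N, with a moment of −0.15 N m. That puts the contact at the rack's −y end, so I'll turn slightly more clockwise until the moment nulls.

Emit:
{"op": "arm_command", "data": {
  "commands": [
    [30, [0, 0, 0], [0, 0, 0.002]],
    [30, [0, 0, 0], [0, 0, 0.004]],
    [30, [0, 0, 0], [0, 0, 0.006]],
    [30, [0, 0, 0], [0, 0, 0.008]],
    [30, [0, 0, 0], [0, 0, 0.01]],
    [30, [0, 0.0001, 0], [0, 0, 0.01]],
    [30, [0, 0.0002, 0], [0, 0, 0.01]],
    [30, [0, 0.0003, 0], [0, 0, 0.01]],
    [30, [0, 0.0003, 0], [0, 0, 0.01]],
    [30, [0, 0.0003, 0], [0, 0, 0.01]]
  ]
}}

```text
time: 13.88
ee_pos: [0.4452, 0.1697, 0.0954]
eef_rot: [0.795, 0.607, -0.0, -0.0]
ft_force: [-6.9, 1.1, 0.5]
width: 0.0479
```

```bash
python3 f.py
```

```text
t 13.88 Fplate x -6.99 y -0.71 z 0.49 T [0.507 1.419 0.323] pos [0.4452 0.1697 0.0954] plate xy 0.0252 0.0033 yaw -0.2671 tilt 0.0010 w 0.0479
```

The moment flipped, so square is about −0.262 (bracketed by −0.258 and −0.267). Backing off slightly, taking the middle yaw, and sliding towards the end stop.

Emit:
{"op": "arm_command", "data": {
  "commands": [
    [30, [0, -0.0003, 0], [0, 0, -0.002]],
    [30, [0, -0.0006, 0], [0, 0, -0.004]],
    [30, [0, -0.0008, 0], [0, 0, -0.004]],
    [30, [0.001, -0.0008, 0], [0, 0, -0.004]],
    [30, [0.0022, -0.0008, 0], [0, 0, -0.004]],
    [30, [0.0036, -0.0008, 0], [0, 0, -0.004]],
    [30, [0.005, -0.0008, 0], [0, 0, -0.004]],
    [30, [0.0062, -0.0008, 0], [0, 0, -0.004]],
    [30, [0.007, -0.0008, 0], [0, 0, -0.004]],
    [30, [0.007, -0.0008, 0], [0, 0, -0.004]]
  ]
}}

```text
time: 14.72
ee_pos: [0.447, 0.1767, 0.0955]
eef_rot: [0.794, 0.608, 0.0, -0.0]
ft_force: [-2.9, 0.6, -1.5]
width: 0.0473
```

```bash
python3 f.py; python3 pic.py scene b6 260 205 110 82
```

```text
t 14.72 Fplate x -2.96 y -0.18 z -1.49 T [-0.06   0.762  0.148] pos [0.447  0.1767 0.0955] plate xy 0.0251 0.0105 yaw -0.2638 tilt 0.0003 w 0.0473
```

View pics/b6.png

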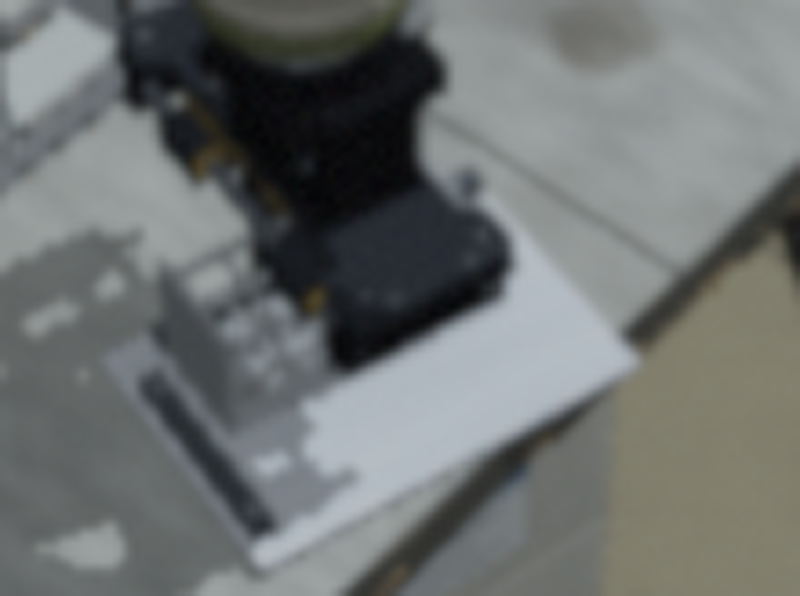

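Emit:
{"op": "arm_command", "data": {
  "commands": [
    [30, [0, -0.0003, 0], [0, 0, -0.002]],
    [30, [0, -0.0005, 0], [0, 0, -0.003]],
    [30, [0.0003, -0.0005, 0], [0, 0, -0.003]],
    [30, [0.0007, -0.0005, 0], [0, 0, -0.003]],
    [30, [0.0011, -0.0005, 0], [0, 0, -0.003]],
    [30, [0.0015, -0.0005, 0], [0, 0, -0.003]],
    [30, [0.002, -0.0005, 0], [0, 0, -0.003]],
    [30, [0.0025, -0.0005, 0], [0, 0, -0.003]],
    [30, [0.0025, -0.0005, 0], [0, 0, -0.003]],
    [30, [0.0025, -0.0005, 0], [0, 0, -0.003]]
  ]
}}

```text
time: 15.6
ee_pos: [0.4471, 0.1791, 0.0955]
eef_rot: [0.793, 0.609, 0.0, 0.0]
ft_force: [-1.0, -0.1, -1.1]
width: 0.0474
```

```bash
python3 f.py
```

```text
t 15.60 Fplate x -0.96 y -0.38 z -1.06 T [-0.008 -0.071  0.017] pos [0.4471 0.1791 0.0955] plate xy 0.0246 0.0128 yaw -0.2610 tilt 0.0002 w 0.0474
```

Emit:
{"op": "arm_command", "data": {
  "commands": [
    [30, [0.0002, 0, 0], [0, 0, 0]],
    [30, [0.0004, 0, 0], [0, 0, 0]],
    [30, [0.0006, 0, 0], [0, 0, 0]],
    [30, [0.0008, 0, 0], [0, 0, 0]],
    [30, [0.001, 0, 0], [0, 0, 0]],
    [30, [0.001, 0, 0], [0, 0, 0]],
    [30, [0.001, 0, 0], [0, 0, 0]],
    [30, [0.001, 0, 0], [0, 0, 0]],
    [30, [0.001, 0, 0], [0, 0, 0]],
    [30, [0.001, 0, 0], [0, 0, 0]]
  ]
}}

```text
time: 16.43
ee_pos: [0.4473, 0.18, 0.0955]
eef_rot: [0.793, 0.609, -0.0, 0.0]
ft_force: [-0.4, 0.0, -1.3]
width: 0.0478
```

```bash
python3 f.py
```

```text
t 16.43 Fplate x -0.38 y -0.10 z -1.33 T [-0.064 -0.105 -0.009] pos [0.4473 0.18   0.0955] plate xy 0.0246 0.0137 yaw -0.2610 tilt 0.0001 w 0.0478
```

Emit:
{"op": "arm_command", "data": {
  "commands": [
    [30, [0.0002, 0, 0], [0, 0, 0]],
    [30, [0.0004, 0, 0], [0, 0, 0]],
    [30, [0.0006, 0, 0], [0, 0, 0]],
    [30, [0.0008, 0, 0], [0, 0, 0]],
    [30, [0.001, 0, 0], [0, 0, 0]],
    [30, [0.001, 0, 0], [0, 0, 0]],
    [30, [0.001, 0, 0], [0, 0, 0]],
    [30, [0.001, 0, 0], [0, 0, 0]],
    [30, [0.001, 0, 0], [0, 0, 0]],
    [30, [0.001, 0, 0], [0, 0, 0]]
  ]
}}

```text
time: 17.27
ee_pos: [0.4475, 0.1809, 0.0955]
eef_rot: [0.793, 0.609, -0.0, 0.0]
ft_force: [-0.9, -0.2, -0.9]
width: 0.0479
```

```bash
python3 f.py; python3 pic.py scene b7 265 230 60 45
```

```text
t 17.27 Fplate x -0.83 y -0.44 z -0.91 T [-0.039 -0.076 -0.046] pos [0.4475 0.1809 0.0955] plate xy 0.0246 0.0147 yaw -0.2610 tilt 0.0001 w 0.0479
```

View pics/b7.png

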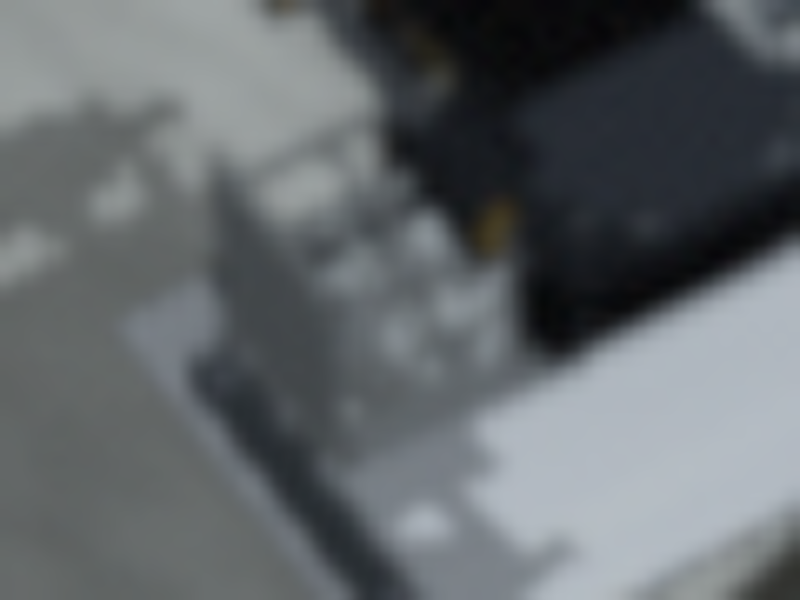

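The rack end, at (330,460), is a few mm from the end stop. Continuing.

Emit:
{"op": "arm_command", "data": {
  "commands": [
    [30, [0.0002, 0, 0], [0, 0, 0]],
    [30, [0.0004, 0, 0], [0, 0, 0]],
    [30, [0.0006, 0, 0], [0, 0, 0]],
    [30, [0.0008, 0, 0], [0, 0, 0]],
    [30, [0.001, 0, 0], [0, 0, 0]],
    [30, [0.001, 0, 0], [0, 0, 0]],
    [30, [0.001, 0, 0], [0, 0, 0]],
    [30, [0.001, 0, 0], [0, 0, 0]],
    [30, [0.001, 0, 0], [0, 0, 0]],
    [30, [0.001, 0, 0], [0, 0, 0]]
  ]
}}

```text
time: 18.15
ee_pos: [0.4478, 0.1819, 0.0955]
eef_rot: [0.793, 0.609, -0.0, 0.0]
ft_force: [0.6, 0.5, -1.7]
width: 0.0477
```

```bash
python3 f.py
```

```text
t 18.15 Fplate x 0.42 y 0.59 z -1.71 T [-0.061 -0.064  0.003] pos [0.4478 0.1819 0.0955] plate xy 0.0246 0.0158 yaw -0.2609 tilt 0.0001 w 0.0477
```

Emit:
{"op": "arm_command", "data": {
  "commands": [
    [30, [0.0002, 0, 0], [0, 0, 0]],
    [30, [0.0004, 0, 0], [0, 0, 0]],
    [30, [0.0006, 0, 0], [0, 0, 0]],
    [30, [0.0008, 0, 0], [0, 0, 0]],
    [30, [0.0008, 0, 0], [0, 0, 0]],
    [30, [0.0008, 0, 0], [0, 0, 0]],
    [30, [0.0008, 0, 0], [0, 0, 0]],
    [30, [0.0008, 0, 0], [0, 0, 0]],
    [30, [0.0008, 0, 0], [0, 0, 0]],
    [30, [0.0008, 0, 0], [0, 0, 0]]
  ]
}}

```text
time: 18.98
ee_pos: [0.448, 0.1827, 0.0955]
eef_rot: [0.793, 0.609, -0.0, 0.0]
ft_force: [-0.7, 0.1, -1.4]
width: 0.0481
```

```bash
python3 f.py
```

```text
t 18.98 Fplate x -0.69 y -0.04 z -1.37 T [-0.015 -0.075 -0.02 ] pos [0.448  0.1827 0.0955] plate xy 0.0246 0.0165 yaw -0.2610 tilt 0.0001 w 0.0481
```

Emit:
{"op": "arm_command", "data": {
  "commands": [
    [30, [0.0002, 0, 0], [0, 0, 0]],
    [30, [0.0004, 0, 0], [0, 0, 0]],
    [30, [0.0006, 0, 0], [0, 0, 0]],
    [30, [0.0008, 0, 0], [0, 0, 0]],
    [30, [0.0008, 0, 0], [0, 0, 0]],
    [30, [0.0008, 0, 0], [0, 0, 0]],
    [30, [0.0008, 0, 0], [0, 0, 0]],
    [30, [0.0008, 0, 0], [0, 0, 0]],
    [30, [0.0008, 0, 0], [0, 0, 0]],
    [30, [0.0008, 0, 0], [0, 0, 0]]
  ]
}}

```text
time: 19.82
ee_pos: [0.4482, 0.1834, 0.0955]
eef_rot: [0.793, 0.609, -0.0, 0.0]
ft_force: [-0.4, 0.4, -1.1]
width: 0.0477
```

```bash
python3 f.py
```

```text
t 19.82 Fplate x -0.49 y 0.28 z -1.09 T [-0.014 -0.123 -0.056] pos [0.4482 0.1834 0.0955] plate xy 0.0246 0.0173 yaw -0.2611 tilt 0.0001 w 0.0477
```

Emit:
{"op": "arm_command", "data": {
  "commands": [
    [30, [0.0002, 0, 0], [0, 0, 0]],
    [30, [0.0004, 0, 0], [0, 0, 0]],
    [30, [0.0006, 0, 0], [0, 0, 0]],
    [30, [0.0007, 0, 0], [0, 0, 0]],
    [30, [0.0007, 0, 0], [0, 0, 0]],
    [30, [0.0007, 0, 0], [0, 0, 0]],
    [30, [0.0007, 0, 0], [0, 0, 0]],
    [30, [0.0007, 0, 0], [0, 0, 0]],
    [30, [0.0007, 0, 0], [0, 0, 0]],
    [30, [0.0007, 0, 0], [0, 0, 0]]
  ]
}}

```text
time: 20.65
ee_pos: [0.4484, 0.1841, 0.0955]
eef_rot: [0.793, 0.609, -0.0, 0.0]
ft_force: [1.0, 0.2, -1.8]
width: 0.0478
```

```bash
python3 f.py
```

```text
t 20.65 Fplate x 0.95 y 0.46 z -1.82 T [-0.031 -0.078 -0.043] pos [0.4484 0.1841 0.0955] plate xy 0.0246 0.0181 yaw -0.2610 tilt 0.0001 w 0.0478
```

Emit:
{"op": "arm_command", "data": {
  "commands": [
    [30, [0.0002, 0, 0], [0, 0, 0]],
    [30, [0.0004, 0, 0], [0, 0, 0]],
    [30, [0.0006, 0, 0], [0, 0, 0]],
    [30, [0.0007, 0, 0], [0, 0, 0]],
    [30, [0.0007, 0, 0], [0, 0, 0]],
    [30, [0.0007, 0, 0], [0, 0, 0]],
    [30, [0.0007, 0, 0], [0, 0, 0]],
    [30, [0.0007, 0, 0], [0, 0, 0]],
    [30, [0.0007, 0, 0], [0, 0, 0]],
    [30, [0.0007, 0, 0], [0, 0, 0]]
  ]
}}

```text
time: 21.48
ee_pos: [0.4485, 0.1843, 0.0954]
eef_rot: [0.793, 0.609, -0.0, 0.0]
ft_force: [-0.7, -6.2, 0.5]
width: 0.0474
```

```bash
python3 f.py
```

```text
t 21.48 Fplate x 0.94 y -6.18 z 0.46 T [-1.198  0.243  0.072] pos [0.4485 0.1843 0.0954] plate xy 0.0246 0.0182 yaw -0.2614 tilt 0.0011 w 0.0474
```

Emit:
{"op": "arm_command", "data": {
  "commands": [
    [30, [0.0002, 0, 0], [0, 0, 0]],
    [30, [0.0004, 0, 0], [0, 0, 0]],
    [30, [0.0006, 0, 0], [0, 0, 0]],
    [30, [0.0007, 0, 0], [0, 0, 0]],
    [30, [0.0007, 0, 0], [0, 0, 0]],
    [30, [0.0007, 0, 0], [0, 0, 0]],
    [30, [0.0007, 0, 0], [0, 0, 0]],
    [30, [0.0007, 0, 0], [0, 0, 0]],
    [30, [0.0007, 0, 0], [0, 0, 0]],
    [30, [0.0007, 0, 0], [0, 0, 0]]
  ]
}}

```text
time: 22.32
ee_pos: [0.4485, 0.1844, 0.0954]
eef_rot: [0.793, 0.609, -0.001, 0.001]
ft_force: [-2.2, -7.3, 2.5]
width: 0.048
```

```bash
python3 f.py; python3 pic.py scene b8 265 230 60 45
```

```text
t 22.32 Fplate x -0.26 y -7.57 z 2.55 T [-1.663  0.54   0.099] pos [0.4485 0.1844 0.0954] plate xy 0.0247 0.0183 yaw -0.2617 tilt 0.0023 w 0.0480
```

View pics/b8.png

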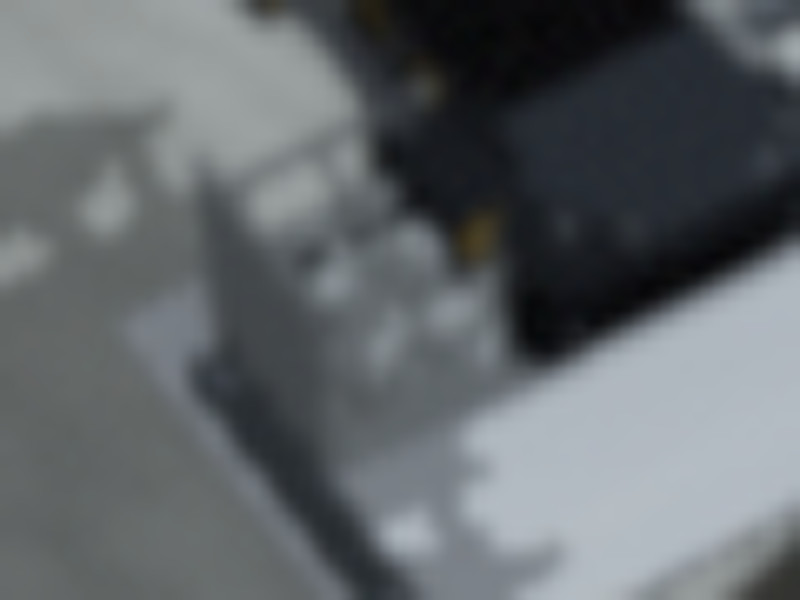

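End-stop contact at about 7 N. Easing that off, seating lightly, and pressing towards the long stop.

Emit:
{"op": "arm_command", "data": {
  "commands": [
    [30, [-0.0002, 0, 0], [0, 0, 0]],
    [30, [-0.0004, 0, 0.0001], [0, 0, 0]],
    [30, [-0.0004, 0.0001, 0.0001], [0, 0, 0]],
    [30, [-0.0004, 0.0002, 0.0001], [0, 0, 0]],
    [30, [-0.0004, 0.0003, 0.0001], [0, 0, 0]],
    [30, [-0.0004, 0.0004, 0.0001], [0, 0, 0]],
    [30, [-0.0004, 0.0005, 0.0001], [0, 0, 0]],
    [30, [-0.0004, 0.0005, 0.0001], [0, 0, 0]],
    [30, [-0.0004, 0.0005, 0.0001], [0, 0, 0]],
    [30, [-0.0004, 0.0005, 0.0001], [0, 0, 0]]
  ]
}}

```text
time: 23.2
ee_pos: [0.4486, 0.1843, 0.0953]
eef_rot: [0.793, 0.609, -0.001, 0.0]
ft_force: [-4.8, -6.6, 4.7]
width: 0.048
```

```bash
python3 f.py
```

```text
t 23.20 Fplate x -2.96 y -7.59 z 4.67 T [-1.385  0.911  0.034] pos [0.4486 0.1843 0.0953] plate xy 0.0247 0.0183 yaw -0.2612 tilt 0.0021 w 0.0480
```

Emit:
{"op": "arm_command", "data": {
  "commands": [
    [30, [0, 0, -0.0001], [0, 0, 0]],
    [30, [0, 0.0001, -0.0001], [0, 0, 0]],
    [30, [0, 0.0002, -0.0001], [0, 0, 0]],
    [30, [0, 0.0003, -0.0001], [0, 0, 0]],
    [30, [0, 0.0004, -0.0001], [0, 0, 0]],
    [30, [0, 0.0004, -0.0001], [0, 0, 0]],
    [30, [0, 0.0004, -0.0001], [0, 0, 0]],
    [30, [0, 0.0004, -0.0001], [0, 0, 0]],
    [30, [0, 0.0004, -0.0001], [0, 0, 0]],
    [30, [0, 0.0004, -0.0001], [0, 0, 0]]
  ]
}}

```text
time: 24.03
ee_pos: [0.4487, 0.1843, 0.0953]
eef_rot: [0.793, 0.609, -0.001, 0.0]
ft_force: [-4.9, -5.2, 3.6]
width: 0.0478
```

```bash
python3 f.py; python3 pic.py scene b9 265 225 80 60;python3 pic.py top b10 240 160 120 90
```

```text
t 24.03 Fplate x -3.39 y -6.28 z 3.58 T [-1.377  1.079  0.057] pos [0.4487 0.1843 0.0953] plate xy 0.0249 0.0183 yaw -0.2609 tilt 0.0024 w 0.0478
```

View pics/b9.png

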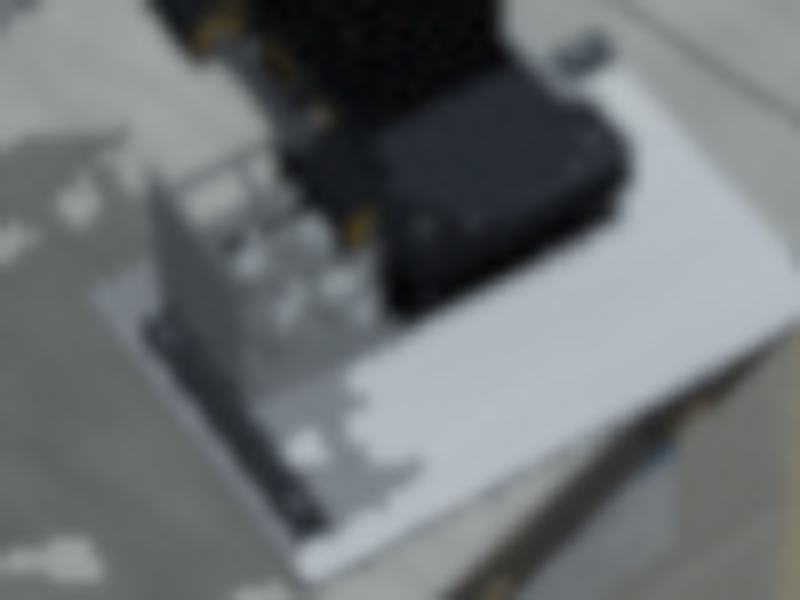

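View pics/b10.png

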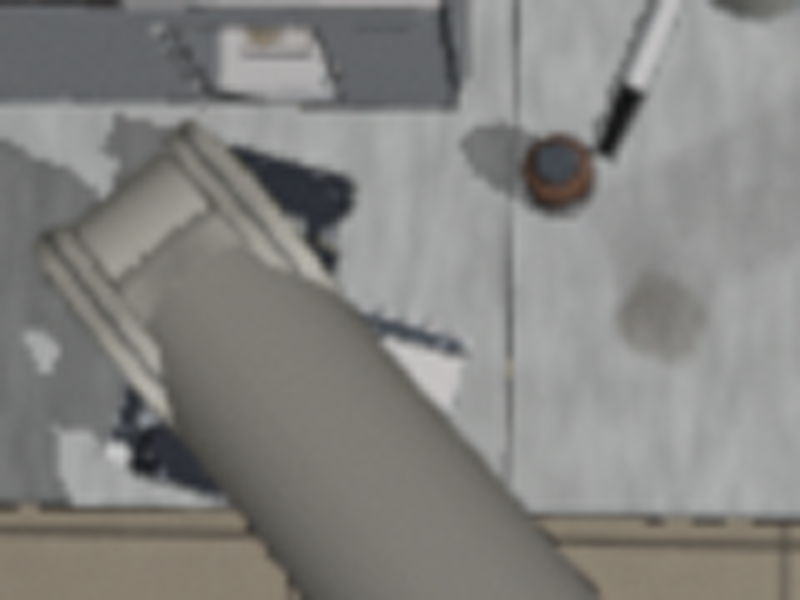

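Emit:
{"op": "arm_command", "data": {
  "commands": [
    [30, [0, 0.0001, 0], [0, 0, 0]],
    [30, [0, 0.0002, 0], [0, 0, 0]],
    [30, [0, 0.0003, 0], [0, 0, 0]],
    [30, [0, 0.0004, 0], [0, 0, 0]],
    [30, [0, 0.0004, 0], [0, 0, 0]],
    [30, [0, 0.0004, 0], [0, 0, 0]],
    [30, [0, 0.0004, 0], [0, 0, 0]],
    [30, [0, 0.0004, 0], [0, 0, 0]],
    [30, [0, 0.0004, 0], [0, 0, 0]],
    [30, [0, 0.0004, 0], [0, 0, 0]]
  ]
}}

```text
time: 24.97
ee_pos: [0.4488, 0.1843, 0.0953]
eef_rot: [0.793, 0.609, -0.001, -0.0]
ft_force: [-7.5, -6.4, 7.6]
width: 0.0479
```

```bash
python3 f.py
```

```text
t 24.97 Fplate x -5.61 y -8.11 z 7.56 T [-1.338  1.52   0.111] pos [0.4488 0.1843 0.0953] plate xy 0.0249 0.0183 yaw -0.2607 tilt 0.0030 w 0.0479
```

Emit:
{"op": "arm_command", "data": {
  "commands": [
    [30, [0, 0, -0.0001], [0, 0, 0]],
    [30, [0, 0.0001, -0.0002], [0, 0, 0]],
    [30, [0, 0.0002, -0.0002], [0, 0, 0]],
    [30, [0, 0.0002, -0.0002], [0, 0, 0]],
    [30, [0, 0.0002, -0.0002], [0, 0, 0]],
    [30, [0, 0.0002, -0.0002], [0, 0, 0]],
    [30, [0, 0.0002, -0.0002], [0, 0, 0]],
    [30, [0, 0.0002, -0.0002], [0, 0, 0]],
    [30, [0, 0.0002, -0.0002], [0, 0, 0]],
    [30, [0, 0.0002, -0.0002], [0, 0, 0]]
  ]
}}

```text
time: 25.8
ee_pos: [0.4489, 0.1843, 0.0953]
eef_rot: [0.793, 0.609, -0.002, -0.0]
ft_force: [-7.0, -4.8, 4.6]
width: 0.0479
```

```bash
python3 f.py
```

```text
t 25.80 Fplate x -5.51 y -6.39 z 4.57 T [-1.209  1.357  0.166] pos [0.4489 0.1843 0.0953] plate xy 0.0250 0.0183 yaw -0.2606 tilt 0.0031 w 0.0479
```

Emit:
{"op": "arm_command", "data": {
  "commands": [
    [30, [0, 0.0001, -0.0001], [0, 0, 0]],
    [30, [0, 0.0002, -0.0002], [0, 0, 0]],
    [30, [0, 0.0003, -0.0003], [0, 0, 0]],
    [30, [0, 0.0004, -0.0003], [0, 0, 0]],
    [30, [0, 0.0005, -0.0003], [0, 0, 0]],
    [30, [0, 0.0005, -0.0003], [0, 0, 0]],
    [30, [0, 0.0005, -0.0003], [0, 0, 0]],
    [30, [0, 0.0005, -0.0003], [0, 0, 0]],
    [30, [0, 0.0005, -0.0003], [0, 0, 0]],
    [30, [0, 0.0005, -0.0003], [0, 0, 0]]
  ]
}}

```text
time: 26.63
ee_pos: [0.4491, 0.1842, 0.0954]
eef_rot: [0.793, 0.609, -0.002, -0.0]
ft_force: [-7.5, -4.8, 3.0]
width: 0.0475
```

```bash
python3 f.py
```

```text
t 26.63 Fplate x -5.97 y -6.57 z 3.05 T [-0.997  1.478  0.152] pos [0.4491 0.1842 0.0954] plate xy 0.0252 0.0183 yaw -0.2605 tilt 0.0036 w 0.0475
```

Checking the long-stop force on its own by easing off the end stop.

Emit:
{"op": "arm_command", "data": {
  "commands": [
    [30, [-0.0002, 0, 0], [0, 0, 0]],
    [30, [-0.0004, 0, 0], [0, 0, 0]],
    [30, [-0.0006, 0, 0], [0, 0, 0]],
    [30, [-0.0008, 0, 0], [0, 0, 0]],
    [30, [-0.001, 0, 0], [0, 0, 0]],
    [30, [-0.0012, 0, 0], [0, 0, 0]],
    [30, [-0.0014, 0, 0], [0, 0, 0]],
    [30, [-0.0014, 0, 0], [0, 0, 0]],
    [30, [-0.0014, 0, 0], [0, 0, 0]],
    [30, [-0.0014, 0, 0], [0, 0, 0]]
  ]
}}

```text
time: 27.47
ee_pos: [0.4492, 0.184, 0.0956]
eef_rot: [0.793, 0.609, -0.001, -0.001]
ft_force: [-4.6, 0.6, -3.9]
width: 0.0478
```

```bash
python3 f.py
```

```text
t 27.47 Fplate x -4.65 y -0.57 z -3.93 T [ 0.203  1.208 -0.01 ] pos [0.4492 0.184  0.0956] plate xy 0.0254 0.0181 yaw -0.2602 tilt 0.0020 w 0.0478
```

The long-stop press is real: 4.65 N with no plate load and moment ≈ 0, so it's square. Settling down a little, then re-pressing the end stop.

Emit:
{"op": "arm_command", "data": {
  "commands": [
    [30, [0, 0, 0.0001], [0, 0, 0]],
    [30, [0, 0, 0.0002], [0, 0, 0]],
    [30, [0, 0, 0.0003], [0, 0, 0]],
    [30, [0.0002, 0, 0.0003], [0, 0, 0]],
    [30, [0.0004, 0, 0.0003], [0, 0, 0]],
    [30, [0.0006, 0, 0.0003], [0, 0, 0]],
    [30, [0.0008, 0, 0.0003], [0, 0, 0]],
    [30, [0.001, 0, 0.0003], [0, 0, 0]],
    [30, [0.001, 0, 0.0003], [0, 0, 0]],
    [30, [0.001, 0, 0.0003], [0, 0, 0]]
  ]
}}

```text
time: 28.3
ee_pos: [0.4492, 0.1841, 0.0954]
eef_rot: [0.793, 0.609, -0.001, -0.0]
ft_force: [-8.8, -3.1, 3.7]
width: 0.0477
```

```bash
python3 f.py
```

```text
t 28.30 Fplate x -7.73 y -5.24 z 3.72 T [-0.727  1.959  0.053] pos [0.4492 0.1841 0.0954] plate xy 0.0254 0.0182 yaw -0.2606 tilt 0.0029 w 0.0477
```

Emit:
{"op": "arm_command", "data": {
  "commands": [
    [30, [0.0001, 0, 0], [0, 0, 0]],
    [30, [0.0002, -0.0001, 0], [0, 0, 0]],
    [30, [0.0003, -0.0002, 0], [0, 0, 0]],
    [30, [0.0004, -0.0002, 0], [0, 0, 0]],
    [30, [0.0005, -0.0002, 0], [0, 0, 0]],
    [30, [0.0006, -0.0002, 0], [0, 0, 0]],
    [30, [0.0006, -0.0002, 0], [0, 0, 0]],
    [30, [0.0006, -0.0002, 0], [0, 0, 0]],
    [30, [0.0006, -0.0002, 0], [0, 0, 0]],
    [30, [0.0006, -0.0002, 0], [0, 0, 0]]
  ]
}}

```text
time: 29.13
ee_pos: [0.4492, 0.1842, 0.0954]
eef_rot: [0.793, 0.609, -0.002, -0.0]
ft_force: [-7.9, -4.9, 6.1]
width: 0.0479
```

```bash
python3 f.py; python3 pic.py scene c1 265 225 80 60
```

```text
t 29.13 Fplate x -6.33 y -6.78 z 6.10 T [-1.172  1.984  0.025] pos [0.4492 0.1842 0.0954] plate xy 0.0254 0.0183 yaw -0.2610 tilt 0.0034 w 0.0479
```

View pics/c1.png

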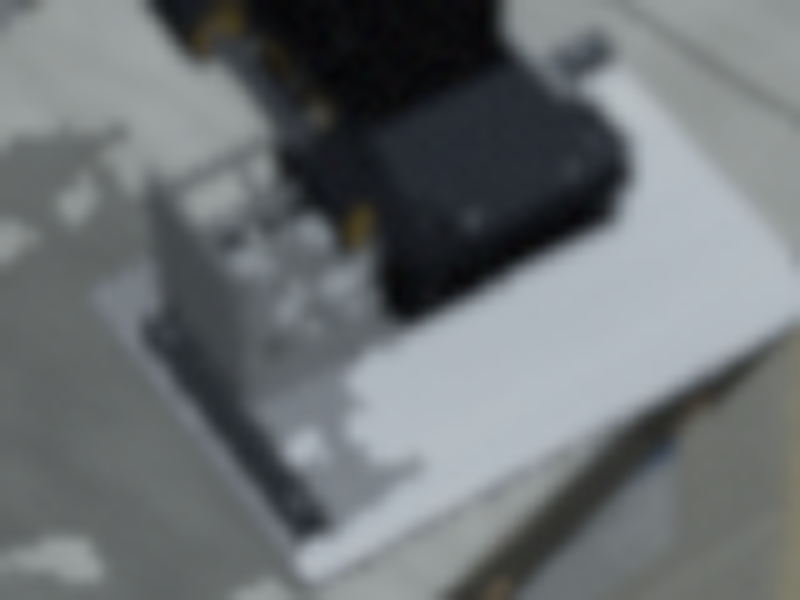

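Emit:
{"op": "arm_command", "data": {
  "commands": [
    [30, [0, 0, -0.0001], [0, 0, 0]],
    [30, [0.0001, 0, -0.0002], [0, 0, 0]],
    [30, [0.0002, 0, -0.0002], [0, 0, 0]],
    [30, [0.0003, 0, -0.0002], [0, 0, 0]],
    [30, [0.0003, 0, -0.0002], [0, 0, 0]],
    [30, [0.0003, 0, -0.0002], [0, 0, 0]],
    [30, [0.0003, 0, -0.0002], [0, 0, 0]],
    [30, [0.0003, 0, -0.0002], [0, 0, 0]],
    [30, [0.0003, 0, -0.0002], [0, 0, 0]],
    [30, [0.0003, 0, -0.0002], [0, 0, 0]]
  ]
}}

```text
time: 30.02
ee_pos: [0.4493, 0.1842, 0.0954]
eef_rot: [0.793, 0.609, -0.002, -0.0]
ft_force: [-7.5, -6.1, 3.5]
width: 0.0481
```

```bash
python3 f.py
```

```text
t 30.02 Fplate x -5.68 y -7.79 z 3.49 T [-1.357  1.862  0.007] pos [0.4493 0.1842 0.0954] plate xy 0.0254 0.0184 yaw -0.2612 tilt 0.0038 w 0.0481
```

Emit:
{"op": "arm_command", "data": {
  "commands": [
    [30, [0, 0, 0], [0, 0, 0]],
    [30, [0, 0, 0], [0, 0, 0]],
    [30, [0, 0, 0], [0, 0, 0]],
    [30, [0, 0, 0], [0, 0, 0]],
    [30, [0, 0, 0], [0, 0, 0]],
    [30, [0, 0, 0], [0, 0, 0]],
    [30, [0, 0, 0], [0, 0, 0]],
    [30, [0, 0, 0], [0, 0, 0]],
    [30, [0, 0, 0], [0, 0, 0]],
    [30, [0, 0, 0], [0, 0, 0]]
  ]
}}

```text
time: 30.85
ee_pos: [0.4492, 0.1842, 0.0954]
eef_rot: [0.793, 0.609, -0.002, -0.0]
ft_force: [-8.5, -5.2, 3.9]
width: 0.0478
```

```bash
python3 f.py; python3 pic.py top c2 160 140 320 120
```

```text
t 30.85 Fplate x -6.84 y -7.17 z 3.92 T [-1.338  1.874  0.02 ] pos [0.4492 0.1842 0.0954] plate xy 0.0254 0.0184 yaw -0.2611 tilt 0.0038 w 0.0478
```

View pics/c2.png

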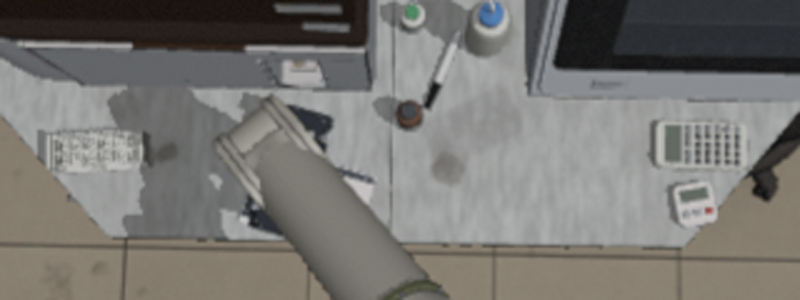

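The hold is steady (about 6.5 N on the long-stop axis, 7 N on the end-stop axis) and the bystanders have not moved. Handing in.

```bash
python3 -c "
from bench import *
print(close_job())"; python3 f.py
```

```text
the job is handed in; nothing more can be done
None
the job is handed in; nothing more can be done
```

I handed the job in at about 31 s of the 64 s allowed. The short rack is still in the gripper, down on the plate and pressed against both stops. The system reports no verdict.

**What I did:** I gripped the rack by its rails (opening about 48 mm), lifted it 60 mm clear and carried it over the plate. I touched each stop in small steps, squared the rack on the long stop until the wrist moment was near zero, then pressed it into the corner.

**Last readings:**

| Check | Reading |
|---|---|
| Push along the long-stop axis | about 6–7 N |
| Push along the end-stop axis | about 7–8 N |
| Push down onto the plate | about 4 N |
| Gripper tilt | 0.004 rad |
| Moment about vertical | about 0.02 N m |
| Gripper position | steady to about 0.1 mm over the last hold |

- **Contact forces:** The readings are the sum at the wrist and include some friction from the plate and the other stop, so the true force on each stop is lower. I checked each stop separately with the other one and the plate unloaded: about 4.7 N on the long stop and 6 N on the end stop. The highest reading at the end of any move was about 8 N on either axis, well under 25 N.
- **Position:** In my camera-fitted plate frame the gripper ended at (25.4, 18.4) mm against a nominal (24, 17) mm. The plate fit is only good to about 3 mm, and the two cameras differed by about 4 mm in x. I relied on the contacts rather than the pictures for the final position.
- **Not confirmed:** The arm hides much of the rack from above, so its squareness and flatness come from the forces, the near-zero moment and the side view.
- **Bystanders:** The last top picture shows the long rack, bottle, calculator and timer where they started.

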